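Wedge the last mould half tight in the slanted casting cradle

TASK

Get the moulds ready for pouring: stand the loose mould half in the slanted cradle as the last of the row, silicone face against its open mate, pour mouth uphill and its underside flat on the bed. Then lay the wooden wedge in the gap left between that half's back and the slanting cheek, thin end downhill, and drive it home down the slope so that the whole row stays locked tight when you let go. Leave the other things on the table where they are.

Things in the scene. Friction and masses are not known exactly. Their poses are not given: they have to be found in the camera images.
- cradle_bed: Slanted bed of the plywood casting cradle, which is fixed to the table. Origin on the bed's flat top, 53 mm above the table; x runs up the slope (away from the robot), y is level along the row, z is square to the bed and leans 22 degrees towards the robot. Bed: x -68 to +115 mm, y -82 to +83 mm. A rail 24 mm high crosses its low end, inner face at x = -50 mm; the end stop's inner face is at y = +65 mm.
- cheek_top (a point): Uphill top corner of the slanting inner face of the fixed wooden cheek (34 mm high) at the row's -y end: at x = +50, y = -63 mm on the bed. Its face runs straight downhill from here to x = -50, y = -49 mm (8 degrees to the bed's x), so the space beside the row narrows downhill. Uphill of it the bed is bare. Axes as the bed's.
- closed_mould_mid (a point): Centre, half-way up its 42 mm body, of the closed mould next to the end stop in the cradle: two halves pinned together, 52 mm thick along y, with two tabs; one loose body. Axes as the bed's.
- mate_half_mid (a point): Centre, half-way up its body, of the mould half standing next to the closed mould (100 x 26 x 42 mm and a tab, like loose_half mirrored): plywood on its +y side, its open silicone face, with a figure cavity, 13 mm from this point and looking to -y. They stand with up to about 2 mm of play in all and slide along y when pushed.
- loose_half_mid (a point): Centre, half-way up the body, of the loose mould half (140 g, it starts upright on the table). Body 100 mm long (its x, pour mouth at +x), 26 mm thick (its y), 42 mm high (its z): 10 mm plywood back on its -y side, 16 mm pale silicone with the figure cavity on its +y side. In the row its axes lie along the bed's.
- loose_half_tab (a point): Middle of loose_half's lifting tab: plywood 44 mm long (x), 10 mm thick (y), standing up from the middle of the back board, from 42 to 82 mm over the underside. The point is 62 mm over the underside and 8 mm from the body's mid-plane, on the plywood (-y) side. Axes as loose_half's.
- loose_half_home (a point): Point of the cradle where loose_half's tab point is when it stands in the tight row: x = 0, y = -34, z = 62 mm on the bed. Axes as the bed's. The low end of the half is then at the rail.
- wedge_mid (a point): Middle, half-way up, of the loose beech wedge (80 g, it starts lying on the table): 120 mm long (its x), 40 mm high (its z); its thickness (y), 22.5 mm here, grows evenly from 14 mm at the thin end (-x) to 31 mm at the thick end (+x), alike on both sides, 8 degrees in all.
- wedge_thick (a point): Middle of the wedge's thick end face, 60 mm from its middle. Axes as the wedge's. Held about 20 mm from this end, the fingers stay uphill of the mould halves and the cheek while the wedge goes home.
- wedge_home (a point): Where the wedge's middle is when it jams: x = 40 (+-10), y = -50, z = 20 mm on the bed; flat on the bed, turned 4 degrees about its z (thick end uphill and to -y). Axes as the bed's. Let go and then pushed on its thick end along its length with 15 to 20 N, until a fresh push gains nothing, it locks by friction (some 40 N on the row); driven only while gripped, it may come loose when let go.
- sand_block_mid (a point): Bystander: cork sanding block, 85 x 47 x 26 mm, lying on the table left of the cradle. Its centre.
- wax_tub_mid (a point): Bystander: lidded white plastic tub, 66 mm across, 62 mm high, at the back right. Its centre.

How it is judged:
On the way:
1. the loose mould half stands in the row, flat on the bed and facing its mate, and has been let go (x of loose_half_tab in the frame of cradle_bed between -0.008 and 0.012 m and y of loose_half_tab in the frame of cradle_bed between -0.044 and -0.027 m and z of loose_half_tab in the frame of cradle_bed between 0.056 and 0.068 m and angle between the z axis of loose_half_tab and the z axis of cradle_bed, either way round below 0.1 rad and angle between the x axis of loose_half_tab and the x axis of cradle_bed, either way round below 0.12 rad and contact force between the fingers and loose_half below 0.1 N and linear speed of loose_half below 0.02 m/s), for 0.2 s.
At the end, for the whole second after the job is handed in: The closed mould and both halves stand flat in their places, the last facing its mate (10 mm, 6 degrees); the wedge lies on the bed in the gap, thin end downhill, middle 22 to 62 mm up the bed, jammed with over 5 N through every joint of the row; let go and at rest (x of loose_half_tab in the frame of cradle_bed between -0.008 and 0.012 m and y of loose_half_tab in the frame of cradle_bed between -0.044 and -0.027 m and z of loose_half_tab in the frame of cradle_bed between 0.056 and 0.068 m and angle between the z axis of each of loose_half_tab, wedge_mid and the z axis of cradle_bed, either way round below 0.1 rad and angle between the x axis of loose_half_tab and the x axis of cradle_bed, either way round below 0.12 rad and x of closed_mould_mid in the frame of cradle_bed between -0.01 and 0.012 m and z of closed_mould_mid in the frame of cradle_bed between 0.015 and 0.027 m and x of mate_half_mid in the frame of cradle_bed between -0.01 and 0.012 m and z of mate_half_mid in the frame of cradle_bed between 0.015 and 0.027 m and x of wedge_mid in the frame of cradle_bed between 0.022 and 0.062 m and y of wedge_mid in the frame of cradle_bed between -0.06 and -0.042 m and z of wedge_mid in the frame of cradle_bed between 0.015 and 0.026 m and angle between the x axis of wedge_mid and the x axis of cradle_bed, either way round below 0.15 rad and contact force between each of wedge, mate_half and loose_half above 5 N and contact force between closed_mould and mate_half above 5 N and linear speed of each of wedge, loose_half below 0.01 m/s); the robot touches nothing.
It fails at once if the sanding block or the tub pushed more than 30 mm from its place (distance of any of sand_block_mid, wax_tub_mid from where it was at the start of the episode above 0.03 m).
It fails at once if the closed mould or the mate half moved more than 30 mm from its place (distance of any of closed_mould_mid, mate_half_mid from where it was at the start of the episode above 0.03 m).
It also fails if it takes over 72 s, if anything falls off the work surface, if the arm or the gripper's body presses on something with over 40 N, if the wrist force passes 120 N, or if a joint passes its speed limit or range.

ROBOT

A 6-joint arm with a two-finger parallel gripper is mounted at the origin on the work surface; the furniture and walls round the work are solid. World frame = base frame: x ahead of the robot, y to its left, z up, the work surface at z = 0. Lengths are in m, angles in rad, forces in N, time in s.
With the tool pointing down it reaches from about 0.375 to 0.9 m from the base axis. Payload 3.1 kg.
Tool frame: the origin (TCP) lies on the centre line of the jaws, within the pads' length; the fingertips stand 8 mm ahead of it and the grasp point (between the pads) lies 11 mm behind it; z points along the fingers, y is the line along which they close (so a half turn about z gives the same grasp; the last joint's range is limited). The gripper opens to 85 mm and grips with 20 to 120 N. Pads are 22 mm wide; open, the fingers measure 114 mm over their backs; the gripper's body (76 mm by 85 mm) begins 54 mm behind the grasp point. The pads swing forward as they close: fully open they stand 13 mm farther back than shut.
Start: joints at [1.06, 0.527, 1.433, -0, 1.181, -0.178], TCP at [0.204, 0.591, 0.239] pointing down, gripper open.
Joint ranges: [-3.08, 3.08], [-0.75, 2.2], [0.22, 2.44], [-1.43, 4.57], [0, 2.65], [-2.85, 2.85]. Speed limits (rad/s): [2.79, 2.79, 3.14, 3.14, 3.14, 3.14].

INTERFACE

Orientations are given as a unit quaternion [x, y, z, w].
In Python, from station import * gives the robot as it stands.
- The arm moves only by the tool play_rows, never from a script. Its argument "rows" is a list of rows, each a list of 3 entries, a list of its own where there are three numbers: the turn, a rotation vector about the tool's x, y, z in degrees, then the shift along the tool's x, y, z in mm, then the closure, from 0 (fully open) to 1 (shut). In form: [[[ax, ay, az], [dx, dy, dz], jaw], ...]. A call has 1 to 12 rows; each row shifts and turns the commanded pose from where the row before left it, along the tool's axes as they then stand; what a row does not reach is not made up. A row lasts 1/12 s, in which the tool goes at most 41.7 mm and 7.16 degrees, less where a joint would pass 70% of its speed; a pose out of reach is approached as far as the arm can. A call with a gripper value outside its range is refused whole. The fingers move at their own pace and stop on an object; "grip_force" is the grip in N (left out, the last holds). Time passes only in rows, so rows that do not move let the fingers close. It gives the time, the measured TCP pose, the force, the opening and the grip force at its end, in the units of the state.
- sense(): the state, without advancing time (a new reading comes with each control period).
- snapshot(name): name is "scene" or "top"; returns (picture, depth): 384x512x3 uint8, red, green, blue; 384x512 float32, m along the optical axis (not along the pixel's ray), 0 where there is no reading.
- get_calibration(name): a dict with "vfov" (degrees; the focal length in pixels is half the picture's height over the tangent of half this angle, whatever the lens; pixels are square), "cx", "cy" (the principal point, pixels), "xyz" and "attitude" of the camera in the world. Camera axes: x right, y down, z forward; pixel columns grow to the right and rows downward; lengths in m; the calibration is good to about 2 mm. A picture is of the moment at which its call begins. get_calibration takes no time and is no camera call.
- sign_off(): hands the job in; it is judged then, once.
The state is a dict: "t": time; "q": joint angles; "qd": joint speeds; "tau": joint torques, N m; "tcp_pos": TCP position; "tool_rot": TCP orientation; "force": force on the tool from outside, world axes, zero at the start; "ft_torque": the same for the moment, N m; "finger_gap": opening from 0.0 (shut) to 1.0 (fully open); "gripper_force": force on a finger pad.
Only numpy, scipy, OpenCV 4.12 (cv2) and the standard library are available. Lean on these libraries where they do the work, as an engineer would, in place of code of your own. Each camera call takes 0.05 s, during which the arm holds its last target. There are 200 camera calls.

## Working session

There is one attempt and no reset: what is moved stays moved. The work goes in short steps, Python scripts to look and compute and a tool call to move; the robot and the scene stay as the last step left them, time stands still between calls to the robot, and variables do not carry over. Pictures are saved under pics/ and viewed, at most 10 in all, crops included, and the job is handed in when it is done.

Besides the shell and the picture viewer there is one more tool, called after "Emit:" as name(argument=value, ...), one argument or row to a line, values as JSON. play_rows: Moves the arm, as the interface text tells. Its arguments: {"type":"object","properties":{"rows":{"type":"array","items":{"type":"array"}},"grip_force":{"type":"number"}},"required":["rows"]}

```bash
ls; mkdir -p pics
python3 - <<'E'
from station import *
import numpy as np,cv2
for n in("scene","top"):
    p,d=snapshot(n);c=get_calibration(n);print(n,c)
    np.savez(n+"0.npz",p=p,d=d)
    cv2.imwrite(f"pics/{n}0.png",cv2.resize(p[:,:,::-1],(800,600)))
print(sense())
E
```

```text
pics
scene {'vfov': 56.61925695210638, 'cx': 255.20581254366846, 'cy': 191.45802719900615, 'xyz': array([ 0.20796469, -0.74431488,  0.59154172]), 'attitude': array([ 0.85607298, -0.19314921,  0.09563276, -0.46977314])}
top {'vfov': 52.4886576396611, 'cx': 258.1524322370127, 'cy': 193.5610645121216, 'xyz': array([ 0.43972302, -0.09556149,  1.0166792 ]), 'attitude': array([ 0.71180847, -0.70076747,  0.02822395, -0.03817165])}
{'t': 0.1, 'q': array([ 1.05951852e+00,  5.28414941e-01,  1.43377586e+00, -4.74600081e-06,
        1.18143940e+00, -1.78497875e-01]), 'qd': array([ 0.00055042, -0.00155648, -0.00235272, -0.0013884 , -0.0018599 ,
       -0.0010641 ]), 'tau': array([ 1.29675409e-04, -4.43305385e+01, -1.78586465e+01, -2.28025733e-04,
        3.94706483e-03,  3.87388596e-06]), 'tcp_pos': array([0.20382322, 0.59015274, 0.2384053 ]), 'tool_rot': array([ 1.65622284e-01,  9.86188735e-01, -9.59524348e-04, -3.42373409e-04]), 'force': array([ 0.92535288, -0.70480697,  0.00741905]), 'ft_torque': array([-0.04093508, -0.02826846,  0.01011163]), 'gripper_force': 0.0, 'finger_gap': 0.9971730373318947}
```

View pics/scene0.png

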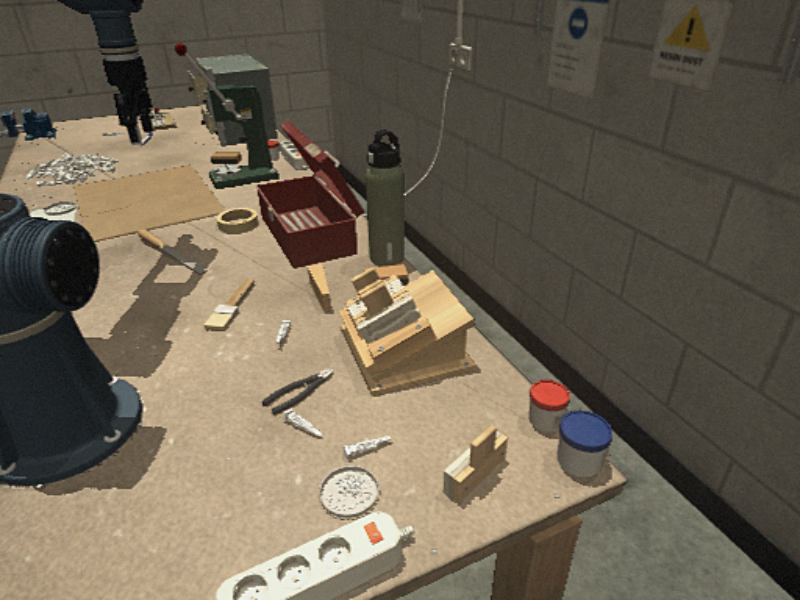

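View pics/top0.png

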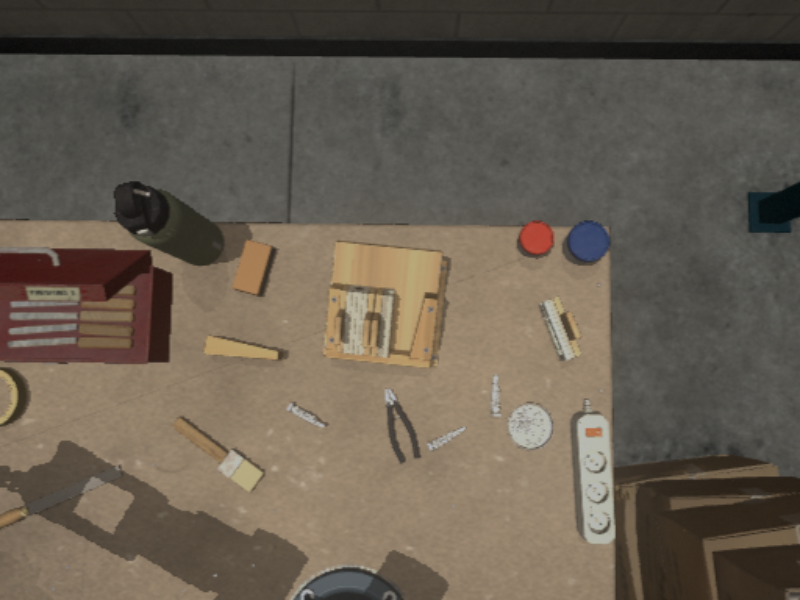

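The scene shows the cradle at about (410,325), the wedge at (318,287) and the loose half at (476,465). In the top view they are at (385,305), (243,347) and (560,330). I'll enlarge these.

```bash
cat > h.py <<'E'
import numpy as np,cv2
from scipy.spatial.transform import Rotation as R
from station import *
def cloud(n,d):
    c=get_calibration(n);f=192/np.tan(np.radians(c['vfov']/2))
    v,u=np.mgrid[:384,:512]
    P=np.stack([(u-c['cx'])/f*d,(v-c['cy'])/f*d,d],-1)
    return P@R.from_quat(c['attitude']).as_matrix().T+c['xyz']
def proj(n,X):
    c=get_calibration(n);f=192/np.tan(np.radians(c['vfov']/2))
    P=(np.asarray(X)-c['xyz'])@R.from_quat(c['attitude']).as_matrix()
    return P[...,:2]/P[...,2:]*f+[c['cx'],c['cy']]
E
python3 - <<'E'
from h import *
t=np.load('top0.npz');W=cloud('top',t['d']);p=t['p'][:,:,::-1]
def crop(p,x0,x1,y0,y1,k):
    im=cv2.resize(p[y0:y1,x0:x1],None,fx=k,fy=k,interpolation=cv2.INTER_CUBIC)
    for x in range((x0+9)//10*10,x1,10):
        cv2.line(im,((x-x0)*k,0),((x-x0)*k,6 if x%50 else 16),(0,255,0),1)
        if x%20==0: cv2.putText(im,str(x),((x-x0)*k,16),0,.35,(0,255,0),1)
    for y in range((y0+9)//10*10,y1,10):
        cv2.line(im,(0,(y-y0)*k),(6,(y-y0)*k),(0,255,0),1)
        if y%20==0:cv2.putText(im,str(y),(8,(y-y0)*k+4),0,.35,(0,255,0),1)
    return im
a=crop(p,200,290,150,240,6);b=crop(p,125,190,210,235,4);c=crop(p,335,385,180,240,5)
M=np.zeros((600,800,3),np.uint8)
M[:540,:540]=a;M[:300,545:795]=c;M[310:410,540:800]=b
cv2.imwrite('pics/m1.png',M)
print('table z',np.median(W[240:330,180:190,2]))
# clusters
def pts(x0,x1,y0,y1,zl,zh):
    q=W[y0:y1,x0:x1].reshape(-1,3);return q[(q[:,2]>zl)&(q[:,2]<zh)]
for nm,box,zl,zh in(("wedge",(125,190,205,240),.03,.06),("half",(335,385,180,240),.035,.06),("tab",(335,385,180,240),.065,.1),("sand",(145,180,145,195),.015,.05)):
    q=pts(*box,zl,zh);r=cv2.minAreaRect((q[:,:2]*1000).astype(np.float32));print(nm,len(q),np.median(q[:,2]),q.mean(0),r)
# bed plane: uphill bare
q=W[160:180,215:280].reshape(-1,3)
A=np.c_[q[:,:2],np.ones(len(q))];k,res,_,_=np.linalg.lstsq(A,q[:,2],rcond=None);print('bed plane',k,'slope deg',np.degrees(np.arctan(np.hypot(*k[:2]))),'dir',np.degrees(np.arctan2(k[1],k[0])),np.std(A@k-q[:,2]))
E
```

```text
table z 0.0003606126297416301
wedge 423 0.04023473551573897 [0.45309543 0.18454425 0.04012787] ((454.83343505859375, 177.49893188476562), (120.45960998535156, 28.686296463012695), 85.39583587646484)
half 406 0.04197631504011662 [ 0.49412449 -0.33345308  0.04245724] ((494.5422668457031, -334.0252380371094), (99.79117584228516, 28.437999725341797), 20.733518600463867)
tab 103 0.08068602578521122 [ 0.49763708 -0.34102887  0.07907497] ((497.7940368652344, -342.05938720703125), (42.94798278808594, 10.132267951965332), 20.0958251953125)
sand 604 0.02588391765088166 [0.58823826 0.16873419 0.02547573] ((589.2098999023438, 169.37518310546875), (46.6807975769043, 85.3620834350586), 75.97730255126953)
bed plane [-1.7438491  -0.1047589   1.10287693] slope deg 60.21265246124839 dir -176.56218073868615 0.050526600317588176
```

View pics/m1.png

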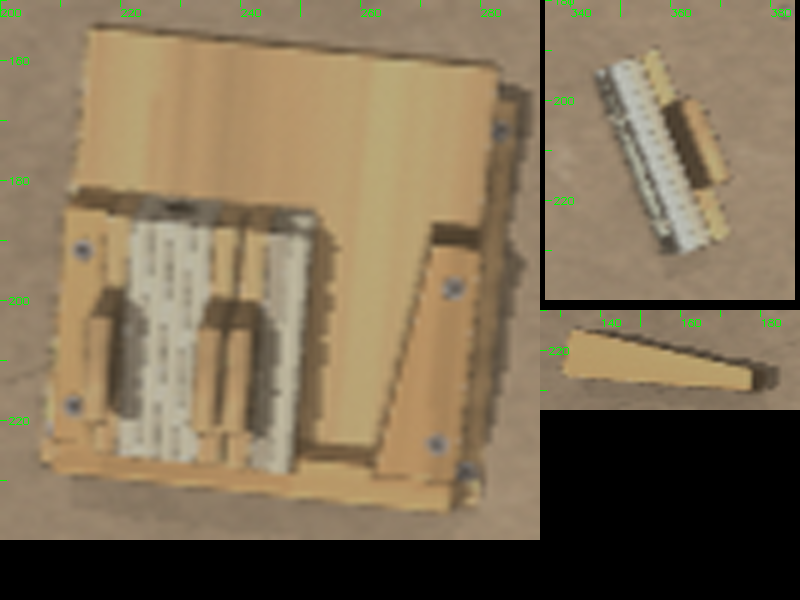

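Run:
```python
from h import *
t=np.load('top0.npz');W=cloud('top',t['d'])
q=W[166:179,225:272].reshape(-1,3);q=q[(q[:,2]>.05)]
c0=q.mean(0);n=np.linalg.svd(q-c0)[2][2];n*=np.sign(n[2])
print('n',n,'tilt',np.degrees(np.arccos(n[2])),'res',np.std((q-c0)@n))
up=np.array([0,0,1])-n*n[2];up/=np.linalg.norm(up);print('slope yaw',np.degrees(np.arctan2(up[1],up[0])))
A=W[145:245,195:295].reshape(-1,3);A=A[A[:,2]>.01]
h=(A-c0)@n
print('z of plane hits')
B=A[abs(h)<.003]
# candidate yaw from edges: iterate minAreaRect in slope coords for uphill part
for yaw in [np.degrees(np.arctan2(up[1],up[0]))]:
    y=np.cross(n,up);xs=(B-c0)@up;ys=(B-c0)@y
    # uphill edge: for ys bins max xs
    pts=[]
    for b in np.arange(-.075,.075,.006):
        m=abs(ys-b)<.003
        if m.sum()>5: pts.append((b,xs[m].max()))
    pts=np.array(pts);s=np.polyfit(pts[:,0],pts[:,1],1);print('uphill edge slope deg',np.degrees(np.arctan(s[0])),'x at 0',s[1])
    e=[]
    for b in np.arange(-.02,.035,.004):
        m=abs(xs-b)<.002
        e.append((b,ys[m].min(),ys[m].max()))
    e=np.array(e)
    for k in(1,2):
        s=np.polyfit(e[:,0],e[:,k],1);print('side',k,np.degrees(np.arctan(s[0])),s[1])
    a=np.median(e[:,1]),np.median(e[:,2]);print(a)
print('c0',c0,'up',up,'y',y)
# mask features: rail top, mate, heights
np.savez('bed.npz',c0=c0,n=n,up=up,y=y)
# wedge axis: slices along y
q=W[205:240,125:190].reshape(-1,3);q=q[(q[:,2]>.037)&(q[:,2]<.05)]
c=q.mean(0)
e=[]
for b in np.arange(.128,.228,.004):
    m=abs(q[:,1]-b)<.002
    if m.sum()>3:e.append((b,q[m,0].min(),q[m,0].max()))
e=np.array(e);mid=(e[:,1]+e[:,2])/2;s=np.polyfit(e[:,0],mid,1);print('wedge yaw of dX/dY',np.degrees(np.arctan(s[0])),'ends Y',q[:,1].min(),q[:,1].max(),'X at ymid',np.polyval(s,(q[:,1].min()+q[:,1].max())/2));print(e[::4])
```

```text
n [0.99083587 0.01363092 0.13438183] tilt 82.27712429913173 res 0.009032497557317526
slope yaw -179.21183224817875
z of plane hits
uphill edge slope deg 2.130880882299088 x at 0 0.000856229399391975Traceback (most recent call last):
  File "<stdin>", line 23, in <module>
    return umr_minimum(a, axis, None, out, keepdims, initial, where)
ValueError: zero-size array to reduction operation minimum which has no identity
```

Run:
```python
from h import *
np.set_printoptions(precision=3,suppress=True,linewidth=160)
t=np.load('top0.npz');W=cloud('top',t['d'])
print(W[150:240:3,245]); print(W[170,205:295:4])
```

```text
[[ 0.651 -0.044  0.001]
 [ 0.643 -0.044  0.001]
 [ 0.635 -0.044  0.001]
 [ 0.609 -0.049  0.094]
 [ 0.602 -0.049  0.093]
 [ 0.596 -0.049  0.088]
 [ 0.588 -0.049  0.089]
 [ 0.582 -0.049  0.086]
 [ 0.575 -0.049  0.077]
 [ 0.568 -0.049  0.078]
 [ 0.561 -0.049  0.076]
 [ 0.554 -0.049  0.071]
 [ 0.545 -0.05   0.09 ]
 [ 0.535 -0.051  0.111]
 [ 0.529 -0.051  0.107]
 [ 0.522 -0.051  0.105]
 [ 0.515 -0.051  0.102]
 [ 0.508 -0.051  0.1  ]
 [ 0.501 -0.051  0.098]
 [ 0.494 -0.051  0.093]
 [ 0.487 -0.051  0.088]
 [ 0.48  -0.051  0.088]
 [ 0.473 -0.051  0.087]
 [ 0.466 -0.051  0.078]
 [ 0.459 -0.051  0.08 ]
 [ 0.452 -0.051  0.078]
 [ 0.445 -0.051  0.075]
 [ 0.437 -0.05   0.054]
 [ 0.429 -0.048  0.002]
 [ 0.422 -0.048  0.001]]
[[ 0.596  0.061  0.001]
 [ 0.596  0.05   0.003]
 [ 0.595  0.039  0.01 ]
 [ 0.584  0.019  0.081]
 [ 0.583  0.009  0.085]
 [ 0.583 -0.001  0.086]
 [ 0.584 -0.01   0.08 ]
 [ 0.584 -0.02   0.084]
 [ 0.584 -0.03   0.084]
 [ 0.584 -0.039  0.088]
 [ 0.584 -0.049  0.085]
 [ 0.584 -0.059  0.085]
 [ 0.585 -0.068  0.083]
 [ 0.585 -0.078  0.083]
 [ 0.584 -0.088  0.087]
 [ 0.585 -0.097  0.086]
 [ 0.584 -0.107  0.088]
 [ 0.585 -0.117  0.088]
 [ 0.584 -0.126  0.091]
 [ 0.585 -0.136  0.087]
 [ 0.597 -0.15   0.01 ]
 [ 0.599 -0.161 -0.   ]
 [ 0.599 -0.171 -0.   ]]
```

```bash
cat >> h.py <<'E'
T22=np.radians(22)
def bedR(yaw): return R.from_euler('ZY',[yaw,-T22])   # x up slope
E
python3 - <<'E'
from h import *
from scipy.optimize import least_squares
np.set_printoptions(precision=4,suppress=True,linewidth=160)
obs=np.array([(92,27),(497,68),(435,246),(377,473)])
px=(obs+.5)/6-.5+[200,150]
mod=np.array([(115,83,0),(115,-82,0),(50,-63,34),(-50,-49,34)])/1000
def X(p,m): return bedR(p[2]).apply(m)+[p[0],p[1],.053]
f=lambda p:(proj('top',X(p,mod))-px).ravel()
r=least_squares(f,[.49,-.07,0]);p=r.x;print('px fit',p,np.degrees(p[2]),r.fun.reshape(-1,2))
t=np.load('top0.npz');W=cloud('top',t['d'])
q=W[166:179,225:272].reshape(-1,3);q=q[(q[:,2]>.05)&(q[:,2]<.2)]
c0=np.median(q,0);A=np.c_[q[:,:2],np.ones(len(q))];k=np.linalg.lstsq(A,q[:,2],rcond=None)[0];print('tilt',np.degrees(np.arctan(np.hypot(*k[:2]))),np.degrees(np.arctan2(k[1],k[0])))
L=bedR(p[2]).inv().apply(W.reshape(-1,3)-[p[0],p[1],.053]).reshape(384,512,3)*1000
l=L[166:179,225:272].reshape(-1,3);print('bed z mm',np.median(l[:,2]))
print('mate silicone row v=210');print(L[210,215:280:2]); print(L[214,215:280:2])
print('col'); print(L[180:240:2,257]);print(L[178:232:2,248])
np.save('bedp.npy',p)
q=W[205:240,125:190].reshape(-1,3);q=q[(q[:,2]>.036)&(q[:,2]<.05)]
e=[]
for b in np.arange(.132,.238,.004):
    m=abs(q[:,1]-b)<.002
    if m.sum()>3:e.append((b,q[m,0].min(),q[m,0].max()))
e=np.array(e);mid=(e[:,1]+e[:,2])/2;s=np.polyfit(e[:,0],mid,1);print('wedge',np.degrees(np.arctan(s[0])),'ends Y',q[:,1].min(),q[:,1].max(),'X at mid',np.polyval(s,(q[:,1].min()+q[:,1].max())/2));print(e[::4])
E
```

```text
px fit [ 0.5064 -0.0491 -0.0864] -4.950258100098013 [[-0.398   0.0859]
 [ 0.5512  0.0467]
 [ 0.0153 -0.5173]
 [-0.1747  0.3892]]
tilt 22.122362394731834 -4.759558481921846
bed z mm 0.2040764185945691
mate silicone row v=210
[[  2.5645  62.5122  80.5468]
 [  4.4524  57.4255  84.4302]
 [ -2.8608  55.6203  62.6412]
 [ -9.6552  53.4131  42.2315]
 [ -9.1821  48.6495  42.1105]
 [ -8.6787  43.8778  42.0747]
 [ -8.4706  39.1948  41.2097]
 [ -8.2208  34.4936  40.4601]
 [ -7.3299  29.6183  41.5165]
 [  7.4927  21.2992  81.9222]
 [  8.3699  16.6636  83.014 ]
 [  2.5579  13.5013  65.1559]
 [  9.2029   7.6216  82.5955]
 [  9.1395   3.1911  81.0218]
 [ -3.4776   0.9159  43.6935]
 [ -4.3066  -3.6133  39.8672]
 [ -3.3302  -8.4379  41.1876]
 [ -2.5451 -13.2215  41.9655]
 [-16.5914 -16.3364   0.2264]
 [-16.3855 -21.2702  -0.7236]
 [-15.4028 -26.2744   0.5588]
 [-15.2612 -31.207   -0.5774]
 [-14.9943 -36.1554  -1.3548]
 [-13.076  -41.1663   2.6403]
 [-14.4153 -46.0699  -2.7842]
 [-13.1582 -51.0378  -0.6942]
 [  0.5297 -55.8263  37.5261]
 [ -0.224  -60.6046  33.84  ]
 [  0.3767 -65.3608  34.0915]
 [  0.
[... 2389 characters left out ...]
3  44.1557]
 [ 11.4874  -9.5092  39.943 ]
 [  7.0469 -10.0001  41.5477]
 [  1.7521 -10.372   40.6602]
 [ -2.4704 -10.894   42.9123]
 [ -7.1499 -11.3539  43.8497]
 [-12.7542 -11.6965  42.2396]
 [-18.1931 -12.0668  41.1733]
 [-22.8696 -12.5353  42.2276]
 [-28.1972 -12.9276  41.5712]
 [-32.9982 -13.3852  42.3462]
 [-38.314  -13.7863  41.8193]
 [-41.8077 -14.3908  45.9489]
 [-56.4861 -13.7987  22.1714]
 [-60.3057 -14.388   25.7458]]
wedge 7.4335905559168935 ends Y 0.11864979107833372 0.2377021354369807 X at mid 0.4521200356445053
[[0.132  0.4392 0.4518]
 [0.148  0.439  0.4565]
 [0.164  0.4412 0.4587]
 [0.18   0.441  0.4635]
 [0.196  0.4432 0.4658]
 [0.212  0.4454 0.4705]
 [0.228  0.4452 0.4728]]
```

```bash
cat >> h.py <<'E'
p=np.array([.5064,-.0491,-.0864])
B=bedR(p[2]); O=np.array([p[0],p[1],.053])
def bed(m): return B.apply(np.array(m)/1000.)+O
def unbed(x): return B.inv().apply(np.asarray(x)-O)*1000
FLIP=R.from_euler('X',180,degrees=True)  # tool x=frame x, y=-y, z=-z
def down(h): return R.from_euler('Z',h,degrees=True)*FLIP
def bedtool(deg=0): return B*R.from_euler('Z',deg,degrees=True)*FLIP
def go(pos,rot=None):
    s=sense();C=R.from_quat(s['tool_rot']);T=rot or C
    print('t',round(s['t'],2),'turn',(C.inv()*T).as_rotvec(degrees=True).round(2),'then shift',(T.inv().apply(np.asarray(pos)-s['tcp_pos'])*1000).round(1),'| shift in old axes',(C.inv().apply(np.asarray(pos)-s['tcp_pos'])*1000).round(1))
E
python3 - <<'E'
from h import *
go([.42,.28,.24],down(20.5)); go([.4975,-.342,.20],down(20.5))
E
```

```text
t 0.1 turn [-8.0000e-02  1.3000e-01  1.4043e+02] then shift [ 93.9 366.2  -1.6] | shift in old axes [-305.6 -222.5   -1.3]
t 0.1 turn [-8.0000e-02  1.3000e-01  1.4043e+02] then shift [-51.4 976.   38.4] | shift in old axes [-582.1 -785.    39.8]
```

Emit:
play_rows(
  rows=[
    [[0,0,7],[0,0,0],0.3],
    [[0,0,7],[0,0,0],0.3],
    [[0,0,7],[0,0,0],0.3],
    [[0,0,7],[0,0,0],0.3],
    [[0,0,7],[0,0,0],0.3],
    [[0,0,7],[0,0,0],0.3],
    [[0,0,7],[0,0,0],0.3],
    [[0,0,7],[0,0,0],0.3],
    [[0,0,7],[0,0,0],0.3],
    [[0,0,7],[0,0,0],0.3],
    [[0,0,7],[0,0,0],0.3],
    [[0,0,7],[0,0,0],0.3],
  ],
)

```text
t: 1.1
tcp_pos: [0.204, 0.5903, 0.2387]
tool_rot: [0.785, 0.62, -0.001, 0.0]
force: [0.3, 0.4, 0.1]
finger_gap: 0.7
gripper_force: 0.0
```

Emit:
play_rows(
  rows=[
    [[0,0,7],[0,0,0],0.3],
    [[0,0,7],[0,0,0],0.3],
    [[0,0,7],[0,0,0],0.3],
    [[0,0,7],[0,0,0],0.3],
    [[0,0,7],[0,0,0],0.3],
    [[0,0,7],[0,0,0],0.3],
    [[0,0,7],[0,0,0],0.3],
    [[0,0,7],[0,0,0],0.3],
    [[0,0,0],[0,0,0],0.3],
  ],
)

```text
t: 1.85
tcp_pos: [0.204, 0.5904, 0.2388]
tool_rot: [0.984, 0.181, -0.0, 0.0]
force: [-0.5, 0.1, 0.9]
finger_gap: 0.701
gripper_force: 0.0
```

Run:
```python
from h import *
go([.42,.28,.24],down(20.5)); go([.4975,-.342,.20],down(20.5)); print(sense()['q'])
```

```text
t 1.85 turn [0.05 0.05 0.32] then shift [ 93.7 366.4  -1.2] | shift in old axes [ 91.6 366.9  -1. ]
t 1.85 turn [0.05 0.05 0.32] then shift [-51.6 976.1  38.8] | shift in old axes [-56.9 975.8  39.6]
[ 1.05949990e+00  5.28048978e-01  1.43338231e+00 -4.04456561e-06
  1.18139921e+00  2.26695822e+00]
```

Emit:
play_rows(
  rows=[
    [[0,0,0],[9,30,0],0.3],
    [[0,0,0],[9,30,0],0.3],
    [[0,0,0],[9,30,0],0.3],
    [[0,0,0],[9,30,0],0.3],
    [[0,0,0],[9,30,0],0.3],
    [[0,0,0],[9,30,0],0.3],
    [[0,0,0],[9,30,0],0.3],
    [[0,0,0],[9,30,0],0.3],
    [[0,0,0],[9,30,0],0.3],
    [[0,0,0],[9,30,0],0.3],
    [[0,0,0],[9,30,0],0.3],
    [[0,0,0],[9,30,0],0.3],
  ],
)

```text
t: 2.85
tcp_pos: [0.4342, 0.2917, 0.2392]
tool_rot: [0.983, 0.183, -0.0, 0.0]
force: [0.5, -0.2, 0.5]
finger_gap: 0.697
gripper_force: 0.0
```

Emit:
play_rows(
  rows=[
    [[0,0,0],[-7,30,0],0.5],
    [[0,0,0],[-7,30,0],0.5],
    [[0,0,0],[-7,30,0],0.5],
    [[0,0,0],[-7,30,0],0.5],
    [[0,0,0],[-7,30,0],0.5],
    [[0,0,0],[-7,30,0],0.5],
    [[0,0,0],[-7,30,0],0.5],
    [[0,0,0],[-7,30,0],0.5],
    [[0,0,0],[-7,30,0],0.5],
    [[0,0,0],[-7,30,0],0.5],
    [[0,0,0],[-7,30,0],0.5],
    [[0,0,0],[-7,30,0],0.5],
  ],
)

```text
t: 3.85
tcp_pos: [0.4836, -0.0747, 0.2392]
tool_rot: [0.983, 0.183, -0.0, -0.0]
force: [0.2, -0.3, -0.1]
finger_gap: 0.5
gripper_force: 0.0
```

Run:
```python
from h import *
go([.4975,-.342,.20],down(20.5)); go([.4975,-.342,.055],down(20.5));print(sense()['q'])
```

```text
t 3.85 turn [-0.01  0.01  0.63] then shift [-80.6 255.2  39.2] | shift in old axes [-83.4 254.4  39.2]
t 3.85 turn [-0.01  0.01  0.63] then shift [-80.6 255.2 184.2] | shift in old axes [-83.4 254.4 184.2]
[-3.82110621e-01  3.46165985e-01  1.76512218e+00  9.05175360e-05
  1.03057448e+00  8.19923788e-01]
```

Emit:
play_rows(
  rows=[
    [[0,0,0.6],[0,0,0],0.5],
    [[0,0,0],[-8,25.5,8],0.5],
    [[0,0,0],[-8,25.5,8],0.5],
    [[0,0,0],[-8,25.5,8],0.5],
    [[0,0,0],[-8,25.5,8],0.5],
    [[0,0,0],[-8,25.5,8],0.5],
    [[0,0,0],[-8,25.5,8],0.5],
    [[0,0,0],[-8,25.5,8],0.5],
    [[0,0,0],[-8,25.5,8],0.5],
    [[0,0,0],[-8,25.5,8],0.5],
    [[0,0,0],[-8,25.5,8],0.5],
    [[0,0,0],[0,0,0],0.5],
  ],
)

```text
t: 4.85
tcp_pos: [0.4976, -0.3447, 0.1578]
tool_rot: [0.984, 0.176, 0.0, 0.001]
force: [0.7, 1.0, 0.7]
finger_gap: 0.5
gripper_force: 0.0
```

Run:
```python
from h import *
go([.4975,-.342,.055],down(20.5))
p,d=snapshot('top');cv2.imwrite('pics/a.png',cv2.resize(p[165:255,320:400,::-1],None,fx=6,fy=6))
p,d=snapshot('scene')
a=cv2.imread('pics/a.png');b=cv2.resize(p[215:345,255:355,::-1],None,fx=4,fy=4)
M=np.zeros((540,800,3),np.uint8);M[:a.shape[0],:400]=cv2.resize(a,(400,450))[:540] if 0 else 0
M[:450,:400]=cv2.resize(a,(400,450));M[:520,400:800]=b;cv2.imwrite('pics/m2.png',M)
```

```text
t 4.85 turn [ 0.14  0.01 -0.2 ] then shift [  0.8  -2.6 102.8] | shift in old axes [  0.9  -2.8 102.8]
```

View pics/m2.png

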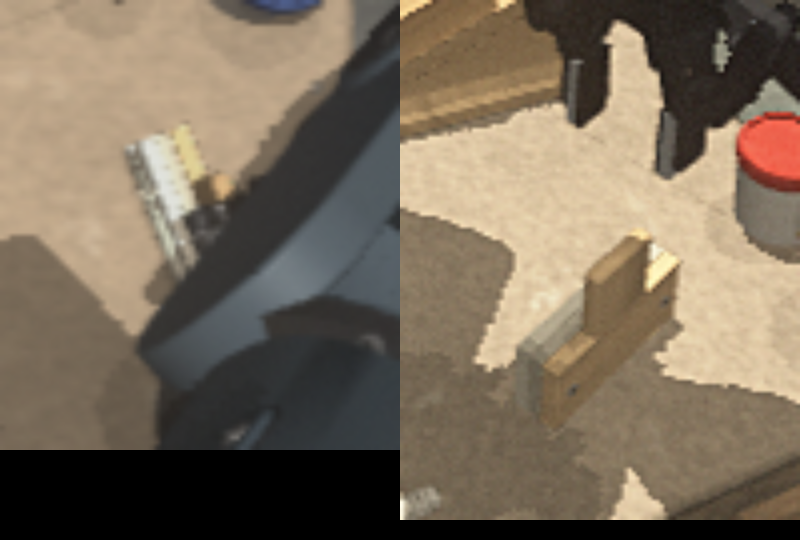

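The open fingers stand above the tab (tab top at about (640,235) in the right crop, fingertips at (585,110) and (665,165)), one on each side. I'll descend and grip.

Emit:
play_rows(
  rows=[
    [[0,0,0],[0.5,-2.5,13],0.5],
    [[0,0,0],[0,0,15],0.5],
    [[0,0,0],[0,0,15],0.5],
    [[0,0,0],[0,0,15],0.5],
    [[0,0,0],[0,0,15],0.5],
    [[0,0,0],[0,0,12],0.5],
    [[0,0,0],[0,0,9],0.5],
    [[0,0,0],[0,0,6],0.5],
    [[0,0,0],[0,0,2],0.5],
    [[0,0,0],[0,0,0],0.5],
    [[0,0,0],[0,0,0],0.9],
    [[0,0,0],[0,0,0],1],
  ],
  grip_force=60,
)

```text
t: 5.95
tcp_pos: [0.4974, -0.338, 0.0581]
tool_rot: [0.984, 0.177, 0.0, 0.001]
force: [1.0, -0.1, -0.1]
finger_gap: 0.227
gripper_force: 0.0
```

Emit:
play_rows(
  rows=[
    [[0,0,0],[0,0,0],1],
    [[0,0,0],[0,0,0],1],
    [[0,0,0],[0,0,0],1],
    [[0,0,0],[0,0,0],1],
    [[0,0,0],[0,0,0],1],
  ],
)

```text
t: 6.37
tcp_pos: [0.4968, -0.3375, 0.0573]
tool_rot: [0.984, 0.176, -0.0, -0.0]
force: [0.1, 0.3, -0.8]
finger_gap: 0.106
gripper_force: 60.3
```

Run:
```python
from h import *
s=sense();print(s['tcp_pos'],s['finger_gap'],s['gripper_force'],s['force'])
T=bedtool()
up=s['tcp_pos']+[0,0,.12]
go(up,down(20.5))
go(bed([0,-37,62-7+70]),T)
go(bed([0,-37,62-7]),T)
```

```text
[ 0.49684928 -0.33750205  0.05727924] 0.10600321705278035 60.29375195503235 [ 0.05223948  0.32480517 -0.82679581]
t 6.37 turn [-0.02  0.01 -0.17] then shift [   0.    0. -120.] | shift in old axes [  -0.   -0. -120.]
t 6.37 turn [-4.87 21.65 24.96] then shift [ -15.9 -251.2 -126.8] | shift in old axes [  51.  -253.7 -111.5]
t 6.37 turn [-4.87 21.65 24.96] then shift [ -15.9 -251.2  -56.8] | shift in old axes [  74.7 -242.5  -46.7]
```

Emit:
play_rows(
  rows=[
    [[0,0,0],[0,0,-8],1],
    [[0,0,0],[0,0,-20],1],
    [[0,0,0],[0,0,-30],1],
    [[0,0,0],[0,0,-30],1],
    [[0,0,0],[0,0,-30],1],
    [[0,0,0],[0,0,-20],1],
    [[-1,4.3,5],[0,0,0],1],
    [[-1,4.3,5],[0,0,0],1],
    [[-1,4.3,5],[0,0,0],1],
    [[-1,4.3,5],[0,0,0],1],
    [[-1,4.3,5],[0,0,0],1],
    [[0,0,0],[0,0,0],1],
  ],
)

```text
t: 7.37
tcp_pos: [0.494, -0.3355, 0.1945]
tool_rot: [0.981, -0.044, 0.189, 0.008]
force: [-0.9, -0.3, -2.1]
finger_gap: 0.11
gripper_force: 60.3
```

Run:
```python
from h import *
s=sense();print(s['tcp_pos'],s['finger_gap'],s['gripper_force'],s['force'])
go(bed([3,-39,125]),bedtool()); go(bed([3,-39,60]),bedtool())
```

```text
[ 0.49403185 -0.3354769   0.19448737] 0.10961463670042099 60.31619310379028 [-0.89589227 -0.31832427 -2.07631315]
t 7.37 turn [ 0.    0.24 -0.23] then shift [ -61.5 -247.4    1.5] | shift in old axes [ -62.5 -247.1    1.8]
t 7.37 turn [ 0.    0.24 -0.23] then shift [ -61.5 -247.4   66.5] | shift in old axes [ -62.2 -247.1   66.8]
```

Emit:
play_rows(
  rows=[
    [[0,0.2,-0.2],[0,-10,-1],1],
    [[0,0,0],[-7,-27,0],1],
    [[0,0,0],[-7,-27,0],1],
    [[0,0,0],[-7,-27,0],1],
    [[0,0,0],[-7,-27,0],1],
    [[0,0,0],[-7,-27,0],1],
    [[0,0,0],[-7,-27,0],1],
    [[0,0,0],[-7,-27,0],1],
    [[0,0,0],[-7,-27,0],1],
    [[0,0,0],[-5,-21,0],1],
    [[0,0,0],[0,0,0],1],
    [[0,0,0],[0,0,0],1],
  ],
)

```text
t: 8.37
tcp_pos: [0.4619, -0.0851, 0.1728]
tool_rot: [0.981, -0.038, 0.192, 0.01]
force: [0.7, -1.2, -0.9]
finger_gap: 0.108
gripper_force: 60.3
```

Run:
```python
from h import *
s=sense();print(unbed(s['tcp_pos']),s['force'])
go(bed([3,-39,60]),bedtool())
p,d=snapshot('top');q,d2=snapshot('scene')
M=np.zeros((560,800,3),np.uint8);M[:480,:400]=cv2.resize(p[145:241,205:285,::-1],None,fx=5,fy=5,interpolation=2)
M[:480,400:]=cv2.resize(q[155:251,220:300,::-1],None,fx=5,fy=5,interpolation=2)
cv2.imwrite('pics/m3.png',M)
```

```text
[  6.60714636 -39.71464027 126.51579746] [ 0.68445522 -1.15242329 -0.89610738]
t 8.37 turn [ 0.08 -0.13  0.52] then shift [-3.6 -0.7 66.5] | shift in old axes [-3.7 -0.8 66.5]
```

View pics/m3.png

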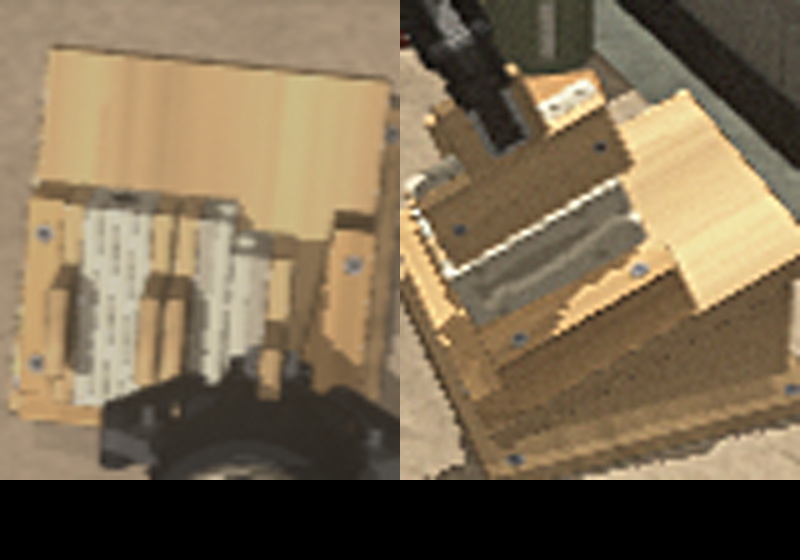

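The half hangs over the gap, parallel to the row: silicone corner at about (238,235) and plywood corner at (292,260) in the left crop. I'll check it by projection.

Run:
```python
from h import *
X=np.array([bed([55.6,-18.7,111]),bed([55.6,-44.7,111])])
print((proj('top',X)-[205,145]+.5)*5-.5)
X=np.array([bed([55.6,-44.7,111]),bed([55.6,-44.7,69]),bed([-44.4,-44.7,69])]);print((proj('scene',X)-[220,155]+.5)*5-.5)
```

```text
[[234.15676803 253.59826396]
 [293.86829996 259.65706167]]
[[200.18856837 100.52984625]
 [231.85972412 164.93312241]
 [ 50.39517695 269.68077623]]
```

Emit:
play_rows(
  rows=[
    [[0,0,0.5],[-1,0,4],1],
    [[0,0,0],[-1,0,10],1],
    [[0,0,0],[-1,0,12],1],
    [[0,0,0],[0,0,12],1],
    [[0,0,0],[0,0,12],1],
    [[0,0,0],[0,0,8],1],
    [[0,0,0],[0,0,5],1],
    [[0,0,0],[0,0,2],1],
    [[0,0,0],[0,0,0],1],
    [[0,0,0],[0,0,0],1],
  ],
)

```text
t: 9.3
tcp_pos: [0.483, -0.0896, 0.1109]
tool_rot: [0.98, -0.046, 0.192, 0.01]
force: [0.9, -0.5, -1.1]
finger_gap: 0.108
gripper_force: 60.3
```

Run:
```python
from h import *
s=sense();print(unbed(s['tcp_pos']),B.inv().apply(s['force']))
go(bed([3,-36,57.5]),bedtool())
```

```text
[  3.26142084 -42.38857502  61.10089474] [ 0.46352323 -0.42119065 -1.37774233]
t 9.3 turn [ 0.21 -0.11 -0.35] then shift [-0.3 -6.4  3.6] | shift in old axes [-0.3 -6.4  3.6]
```

Emit:
play_rows(
  rows=[
    [[0,0,0],[0,-1,1],1],
    [[0,0,0],[0,-1,1],1],
    [[0,0,0],[0,-1,1],1],
    [[0,0,0],[0,0,0.5],1],
    [[0,0,0],[0,0,0],1],
    [[0,0,0],[0,0,0],1],
  ],
)

```text
t: 9.8
tcp_pos: [0.4843, -0.0859, 0.1078]
tool_rot: [0.98, -0.045, 0.191, 0.009]
force: [-0.1, 0.2, -1.7]
finger_gap: 0.104
gripper_force: 60.3
```

Run:
```python
from h import *
s=sense();print(unbed(s['tcp_pos']),B.inv().apply(s['force']),s['ft_torque'])
go(bed([3,-36,57.5]),bedtool())
```

```text
[  3.02718786 -38.59497816  57.8402752 ] [-0.76428497  0.21560205 -1.555517  ] [ 0.00905373  0.31429279 -0.02636043]
t 9.8 turn [ 0.18 -0.1  -0.28] then shift [-0.  -2.6  0.3] | shift in old axes [-0.  -2.6  0.3]
```

Emit:
play_rows(
  rows=[
    [[0,0,-0.3],[0,-0.8,0.5],1],
    [[0,0,0],[0,-0.8,0.5],1],
    [[0,0,0],[0,-0.8,0.5],1],
    [[0,0,0],[0,0,0],1],
    [[0,0,0],[0,0,0],1],
  ],
)

```text
t: 10.22
tcp_pos: [0.4847, -0.0854, 0.1077]
tool_rot: [0.98, -0.043, 0.192, 0.013]
force: [-7.9, -4.2, 15.1]
finger_gap: 0.102
gripper_force: 63.0
```

Run:
```python
from h import *
s=sense();print(unbed(s['tcp_pos']),B.inv().apply(s['force']),s['ft_torque'])
```

```text
[  3.30762824 -37.99712519  57.64245282] [-1.26462745 -4.91031546 16.82363552] [-0.63540608  0.78558615 -0.37144698]
```

Emit:
play_rows(
  rows=[
    [[0,0,0],[0,0,-0.8],1],
    [[0,0,0],[0,-0.5,0],1],
    [[0,0,0],[0,0,0],0.75],
    [[0,0,0],[0,0,0],0.7],
    [[0,0,0],[0,0,0],0.7],
    [[0,0,0],[0,0,0],0.7],
    [[0,0,0],[0,0,0],0.7],
    [[0,0,0],[0,0,-12],0.7],
    [[0,0,0],[0,0,-30],0.7],
    [[0,0,0],[0,0,-40],0.7],
    [[0,0,0],[0,0,-40],0.7],
    [[0,0,0],[0,0,-20],0.6],
  ],
)

```text
t: 11.22
tcp_pos: [0.4371, -0.0779, 0.228]
tool_rot: [0.98, -0.042, 0.194, 0.009]
force: [0.6, 0.1, -0.4]
finger_gap: 0.397
gripper_force: 0.0
```

Run:
```python
from h import *
s=sense();print(s['tcp_pos'],s['force'],s['q'])
# wedge frame
h=82.6;c=np.array([.4525,.1782]);ax=np.array([np.cos(np.radians(h)),np.sin(np.radians(h))])
g=c+.04*ax;print(g)
go([*g,.12],down(h));go([*g,.013],down(h))
```

```text
[ 0.43713582 -0.0778869   0.22800011] [ 0.6414508   0.10686669 -0.38586048] [-0.54372816  0.19851774  2.1475592   0.3790376   0.47114122  0.80092264]
[0.45765182 0.21786685]
t 11.22 turn [ 17.07 -17.79 -86.25] then shift [295.9 -17.7 108. ] | shift in old axes [ -45.3 -296.5   98. ]
t 11.22 turn [ 17.07 -17.79 -86.25] then shift [295.9 -17.7 215. ] | shift in old axes [ -86.  -296.6  196.9]
```

Emit:
play_rows(
  rows=[
    [[1.3,-1.4,-6.6],[0,0,0],0.3],
    [[1.3,-1.4,-6.6],[0,0,0],0.3],
    [[1.3,-1.4,-6.6],[0,0,0],0.3],
    [[1.3,-1.4,-6.6],[0,0,0],0.3],
    [[1.3,-1.4,-6.6],[0,0,0],0.3],
    [[1.3,-1.4,-6.6],[0,0,0],0.3],
    [[1.3,-1.4,-6.6],[0,0,0],0.3],
    [[1.3,-1.4,-6.6],[0,0,0],0.3],
    [[1.3,-1.4,-6.6],[0,0,0],0.3],
    [[1.3,-1.4,-6.6],[0,0,0],0.3],
    [[1.3,-1.4,-6.6],[0,0,0],0.3],
    [[1.3,-1.4,-6.6],[0,0,0],0.3],
  ],
)

```text
t: 12.22
tcp_pos: [0.4381, -0.078, 0.2256]
tool_rot: [0.789, 0.614, 0.013, -0.0]
force: [0.2, -0.7, -0.0]
finger_gap: 0.7
gripper_force: 0.0
```

Emit:
play_rows(
  rows=[
    [[1.3,-1.4,-6.6],[0,0,0],0.3],
    [[0,0,0],[27,0,0],0.3],
    [[0,0,0],[27,0,0],0.3],
    [[0,0,0],[27,0,0],0.3],
    [[0,0,0],[27,0,0],0.3],
    [[0,0,0],[27,0,0],0.3],
    [[0,0,0],[27,0,0],0.3],
    [[0,0,0],[27,0,0],0.3],
    [[0,0,0],[27,0,0],0.3],
    [[0,0,0],[27,0,0],0.3],
    [[0,0,0],[27,0,0],0.3],
    [[0,0,0],[0,0,0],0.3],
  ],
)

```text
t: 13.22
tcp_pos: [0.4757, 0.1933, 0.2247]
tool_rot: [0.753, 0.658, -0.001, -0.001]
force: [-0.5, -0.5, -0.8]
finger_gap: 0.7
gripper_force: 0.0
```

Run:
```python
from h import *
s=sense();print(s['tcp_pos'],s['force'])
go([.4577,.2179,.10],down(82.6))
p,d=snapshot('top');q,d2=snapshot('scene')
M=np.zeros((560,800,3),np.uint8);M[:480,:400]=cv2.resize(p[145:241,205:285,::-1],None,fx=5,fy=5,interpolation=2)
M[:480,400:]=cv2.resize(q[155:251,220:300,::-1],None,fx=5,fy=5,interpolation=2)
cv2.imwrite('pics/m4.png',M)
W=cloud('top',d);L=unbed(W.reshape(-1,3)).reshape(384,512,3)
m=(L[...,2]>74)&(L[...,2]<90)&(abs(L[...,0])<30)&(L[...,1]<-15)
l=L[m];print(len(l),l.mean(0),l.min(0),l.max(0))
m=(L[...,2]>36)&(L[...,2]<48)&(abs(L[...,0])<60)&(L[...,1]<-16)&(L[...,1]>-48)
l=L[m];print(len(l),l.mean(0),l.min(0),l.max(0))
for x in(-40,-30,30,40):
    k=l[abs(l[:,0]-x)<4];print(x,k[:,1].min(),k[:,1].max(),np.median(k[:,2]))
```

```text
[0.475691   0.19334838 0.2247005 ] [-0.51078224 -0.52563722 -0.83456626]
t 13.22 turn [-0.18  0.06 -0.29] then shift [ 22.  -21.  124.7] | shift in old axes [ 22.1 -20.7 124.7]
84 [  3.80048357 -37.00732494  81.41994294] [-18.66744454 -42.00265686  74.55726345] [ 24.35808173 -31.98726346  85.00550558]
344 [  7.10793809 -26.94004913  42.01869462] [-47.55685682 -42.06289223  36.53362239] [ 52.26881478 -16.09823692  46.85625563]
-40 -40.573276220184965 -16.193492784963613 42.324293184420156
-30 -42.025162850378436 -17.75218295118013 42.10275094852
30 -41.423244692643095 -17.34686676934354 41.94796943058796
40 -40.77515074492683 -16.54535544577242 41.89803779832621
```

View pics/m4.png

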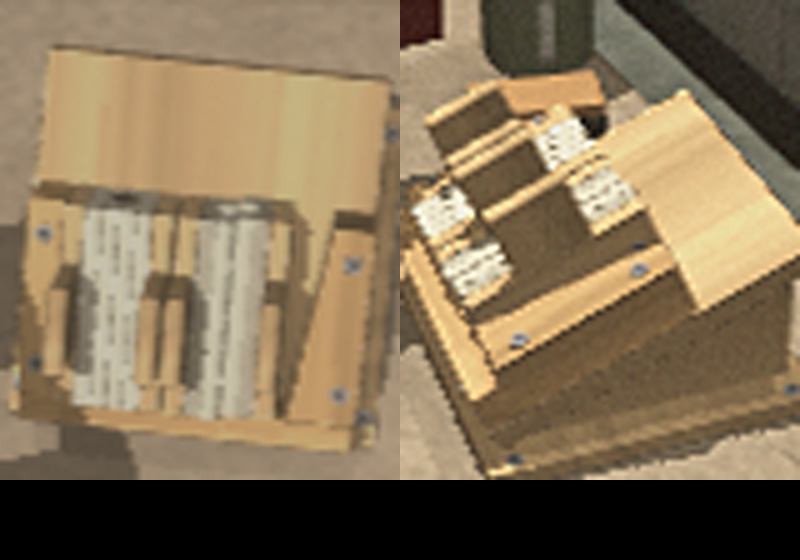

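The half stands flat in the row, its tab at bed (3,-37) and aligned with its mate. The back edge is at about (290,300) in the left crop. Next is the wedge.

Emit:
play_rows(
  rows=[
    [[0,0,0],[5.5,-5,31],0.3],
    [[0,0,0],[5.5,-5,31],0.3],
    [[0,0,0],[5.5,-5,31],0.3],
    [[0,0,0],[5.5,-5,32],0.3],
    [[0,0,0],[0,0,0],0.3],
    [[0,0,0],[0,0,0],0.3],
  ],
)

```text
t: 13.82
tcp_pos: [0.4566, 0.2124, 0.0987]
tool_rot: [0.754, 0.656, -0.005, -0.001]
force: [-0.9, 0.5, 0.2]
finger_gap: 0.697
gripper_force: 0.0
```

Run:
```python
from h import *
go([.4577,.2179,.013],down(82.6))
```

```text
t 13.82 turn [-0.49  0.3  -0.54] then shift [ 5.6  0.4 85.7] | shift in old axes [ 6.   1.1 85.7]
```

Emit:
play_rows(
  rows=[
    [[0,0,-0.3],[3,0,15],0.3],
    [[0,0,0],[1,0,18],0.3],
    [[0,0,0],[1,0,18],0.3],
    [[0,0,0],[0,0,16],0.3],
    [[0,0,0],[0,0,11],0.3],
    [[0,0,0],[0,0,7],0.3],
    [[0,0,0],[0,0,0],0.3],
    [[0,0,0],[0,0,0],0.3],
  ],
)

```text
t: 14.48
tcp_pos: [0.4592, 0.2182, 0.0157]
tool_rot: [0.753, 0.658, -0.002, -0.0]
force: [0.6, 0.4, 0.3]
finger_gap: 0.703
gripper_force: 0.0
```

Run:
```python
from h import *
go([.4577,.2179,.013],down(82.6));print(sense()['force'])
```

```text
t 14.48 turn [-0.14  0.16 -0.23] then shift [-0.5 -1.4  2.7] | shift in old axes [-0.5 -1.4  2.7]
[0.63210259 0.40438862 0.31736696]
```

Emit:
play_rows(
  rows=[
    [[0,0,0],[0,-1,1],0.5],
    [[0,0,0],[0,0,0],1],
    [[0,0,0],[0,0,0],1],
    [[0,0,0],[0,0,0],1],
    [[0,0,0],[0,0,0],1],
    [[0,0,0],[0,0,0],1],
    [[0,0,0],[0,0,0],1],
    [[0,0,0],[0,0,0],1],
  ],
  grip_force=80,
)

```text
t: 15.15
tcp_pos: [0.4576, 0.2186, 0.0149]
tool_rot: [0.752, 0.659, -0.002, -0.0]
force: [-1.2, -0.5, 6.3]
finger_gap: 0.324
gripper_force: 78.2
```

Run:
```python
from h import *
s=sense();print(s['tcp_pos'],s['finger_gap']*85,s['gripper_force'],s['force'])
go(s['tcp_pos']+[0,0,.16]); go(bed([100,-56,100]),bedtool(-4)); go(s['tcp_pos'],down(82.6))
```

```text
[0.4576368  0.21861493 0.01488039] 27.57692751969551 78.2389753125608 [-1.20283616 -0.52877215  6.30679203]
t 15.15 turn [0. 0. 0.] then shift [  -0.5   -0.4 -160. ] | shift in old axes [  -0.5   -0.4 -160. ]
t 15.15 turn [-16.27  18.54  90.14] then shift [ 202.5  305.1 -108.5] | shift in old axes [-312.8  141.1 -167.8]
t 15.15 turn [-0.15  0.16 -0.2 ] then shift [0. 0. 0.] | shift in old axes [0. 0. 0.]
```

Emit:
play_rows(
  rows=[
    [[0,0,0],[0,0,-8],1],
    [[0,0,0],[0,0,-22],1],
    [[0,0,0],[0,0,-32],1],
    [[0,0,0],[0,0,-35],1],
    [[0,0,0],[0,0,-33],1],
    [[0,0,0],[0,0,-30],1],
    [[-1.2,1.3,6.4],[0,0,0],1],
    [[-1.2,1.3,6.4],[0,0,0],1],
    [[-1.2,1.3,6.4],[0,0,0],1],
    [[-1.2,1.3,6.4],[0,0,0],1],
    [[-1.2,1.3,6.4],[0,0,0],1],
    [[-1.2,1.3,6.4],[0,0,0],1],
  ],
)

```text
t: 16.15
tcp_pos: [0.4576, 0.2188, 0.1745]
tool_rot: [0.925, 0.37, 0.089, 0.003]
force: [0.7, 1.0, -0.5]
finger_gap: 0.326
gripper_force: 78.6
```

Emit:
play_rows(
  rows=[
    [[-1.2,1.3,6.4],[0,0,0],1],
    [[-1.2,1.3,6.4],[0,0,0],1],
    [[-1.2,1.3,6.4],[0,0,0],1],
    [[-1.2,1.3,6.4],[0,0,0],1],
    [[-1.2,1.3,6.4],[0,0,0],1],
    [[-1.2,1.3,6.4],[0,0,0],1],
    [[-1.2,1.3,6.4],[0,0,0],1],
    [[-1.2,1.3,6.4],[0,0,0],1],
    [[0,0,0],[0,0,0],1],
  ],
)

```text
t: 16.9
tcp_pos: [0.4567, 0.2189, 0.1739]
tool_rot: [0.981, -0.048, 0.186, 0.007]
force: [-1.1, -0.1, -1.3]
finger_gap: 0.326
gripper_force: 78.7
```

Run:
```python
from h import *
s=sense();print(s['tcp_pos'],s['finger_gap']*85,s['gripper_force'],s['force'])
go(bed([125,-57.5,100]),bedtool(-4));go(bed([125,-57.5,17]),bedtool(-4));print(bed([125,-57.5,100]))
```

```text
[0.45671411 0.21892054 0.17385662] 27.683930602545257 78.72546443715692 [-1.0585468  -0.13280887 -1.30763367]
t 16.9 turn [0.07 0.57 3.35] then shift [169.  309.2  39.3] | shift in old axes [151.1 318.5  38. ]
t 16.9 turn [0.07 0.57 3.35] then shift [169.  309.2 122.3] | shift in old axes [151.9 318.4 121. ]
[ 0.57958292 -0.11315407  0.19254421]
```

Emit:
play_rows(
  rows=[
    [[0,0.3,3.4],[0,0,0],1],
    [[0,0,0],[0,25,0],1],
    [[0,0,0],[0,35,0],1],
    [[0,0,0],[15,35,0],1],
    [[0,0,0],[22,31,0],1],
    [[0,0,0],[22,31,0],1],
    [[0,0,0],[22,31,0],1],
    [[0,0,0],[22,31,0],1],
    [[0,0,0],[22,31,0],1],
    [[0,0,0],[22,31,0],1],
    [[0,0,0],[22,28,0],1],
    [[0,0,0],[0,0,0],1],
  ],
)

```text
t: 17.9
tcp_pos: [0.5684, -0.108, 0.23]
tool_rot: [0.978, -0.078, 0.194, 0.005]
force: [1.4, -0.3, -0.8]
finger_gap: 0.325
gripper_force: 79.0
```

Run:
```python
from h import *
s=sense();print(unbed(s['tcp_pos']),s['finger_gap']*85,s['gripper_force'],s['force'])
go(bed([125,-57.5,60]),bedtool(-4));go(bed([125,-57.5,17]),bedtool(-4))
p,d=snapshot('top');q,d2=snapshot('scene')
M=np.zeros((560,800,3),np.uint8);M[:480,:400]=cv2.resize(p[145:241,205:285,::-1],None,fx=5,fy=5,interpolation=2)
M[:480,400:]=cv2.resize(q[145:241,220:300,::-1],None,fx=5,fy=5,interpolation=2)
cv2.imwrite('pics/m5.png',M)
```

```text
[128.31805787 -53.3501634  139.08222716] 27.645057914643694 78.96548490040004 [ 1.37099201 -0.25593115 -0.79523522]
t 17.9 turn [ 0.39 -0.44 -0.05] then shift [-3.   4.4 79.1] | shift in old axes [-3.6  3.8 79.1]
t 17.9 turn [ 0.39 -0.44 -0.05] then shift [ -3.    4.4 122.1] | shift in old axes [ -4.    3.5 122.1]
```

View pics/m5.png

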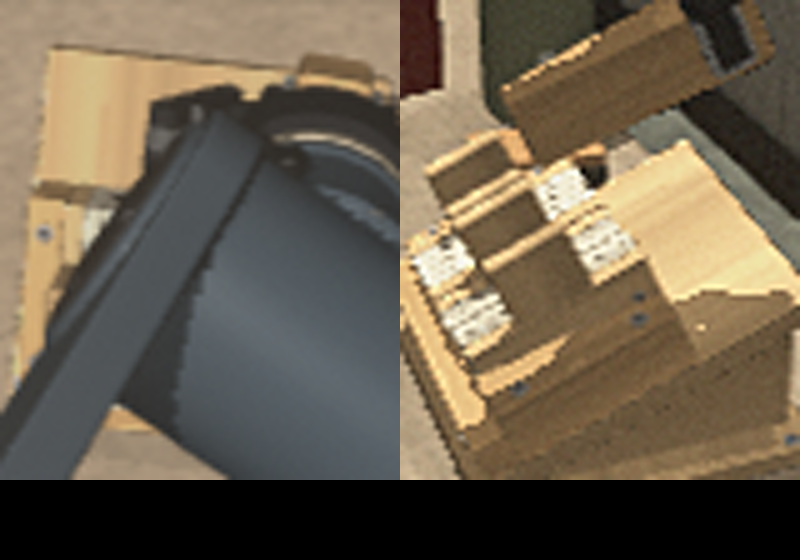

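The wedge hangs tilted with the bed, thin end downhill: thin-end corners at about (503,92) and (530,163) in the right crop. I'll compare that with the prediction.

Run:
```python
from h import *
s=sense();C=R.from_quat(s['tool_rot'])*FLIP
for yaw in(-4,-2,0,2,4):
    Y=C*R.from_euler('Z',yaw,degrees=True)
    X=Y.apply(np.array([[-100,-7,25],[-100,-7,-15],[20,-15.5,25],[20,-15.5,-15]])/1000)+s['tcp_pos']
    print(yaw,((proj('scene',X)-[220,145]+.5)*5-.5).round(0).tolist(),unbed(X[1]))
```

```text
-4 [[89.0, 98.0], [124.0, 163.0], [339.0, -9.0], [366.0, 61.0]] [ 21.62653058 -40.95289782 123.70205597]
-2 [[91.0, 101.0], [126.0, 167.0], [340.0, -10.0], [367.0, 60.0]] [ 21.44235847 -44.44706665 123.7068935 ]
0 [[94.0, 105.0], [128.0, 171.0], [340.0, -11.0], [368.0, 59.0]] [ 21.38024251 -47.94553503 123.71127144]
2 [[96.0, 108.0], [131.0, 174.0], [341.0, -12.0], [368.0, 57.0]] [ 21.44025839 -51.44404062 123.71518445]
4 [[99.0, 112.0], [133.0, 178.0], [341.0, -14.0], [368.0, 56.0]] [ 21.62233299 -54.93832102 123.71862778]
```

Emit:
play_rows(
  rows=[
    [[0,0,0],[-2,2,10],1],
    [[0,0,0],[-1,2,15],1],
    [[0,0,0],[0,0,18],1],
    [[0,0,0],[0,0,18],1],
    [[0,0,0],[0,0,15],1],
    [[0,0,0],[0,0,12],1],
    [[0,0,0],[0,0,5],1],
    [[0,0,0],[0,0,0],1],
    [[0,0,0],[0,0,0],1],
  ],
)

```text
t: 18.75
tcp_pos: [0.5921, -0.1052, 0.1377]
tool_rot: [0.979, -0.076, 0.187, 0.001]
force: [-1.5, 0.5, 2.5]
finger_gap: 0.316
gripper_force: 78.6
```

Run:
```python
from h import *
s=sense();print(unbed(s['tcp_pos']),B.inv().apply(s['force']))
go(bed([125,-57.5,20]),bedtool(-4))
```

```text
[115.34838666 -48.520311    44.76906156] [-0.50165885  0.41131941  2.91504815]
t 18.75 turn [-0.04  0.46  0.08] then shift [10.3  8.3 24.8] | shift in old axes [10.4  8.3 24.7]
```

Emit:
play_rows(
  rows=[
    [[0,0,0],[0,0,-8],1],
    [[0,0,0],[0,0,-15],1],
    [[0,0,0],[0,0,-12],1],
    [[0,0,0],[0,0,-5],1],
    [[0,0,0],[0,0,0],1],
    [[0,0,0],[0,0,0],1],
    [[0,0,0],[0,0,0],1],
  ],
)

```text
t: 19.33
tcp_pos: [0.5786, -0.1057, 0.1757]
tool_rot: [0.979, -0.077, 0.188, 0.002]
force: [-0.2, -0.3, -1.5]
finger_gap: 0.318
gripper_force: 78.7
```

Run:
```python
from h import *
s=sense();print(unbed(s['tcp_pos']),B.inv().apply(s['force']),s['q'],s['qd'])
go(bed([125,-57.5,60]),bedtool(-4))
p,d=snapshot('top');q,d2=snapshot('scene')
print(unbed(sense()['tcp_pos']))
M=np.zeros((560,800,3),np.uint8);M[:480,:400]=cv2.resize(p[145:241,205:285,::-1],None,fx=5,fy=5,interpolation=2)
M[:480,400:]=cv2.resize(q[145:241,220:300,::-1],None,fx=5,fy=5,interpolation=2)
cv2.imwrite('pics/m6.png',M)
s=sense();C=R.from_quat(s['tool_rot'])*FLIP
for yaw in(-4,0,4):
    Y=C*R.from_euler('Z',yaw,degrees=True)
    X=Y.apply(np.array([[-100,-7,25],[-100,-7,-15],[20,-15.5,25],[20,-15.5,-15]])/1000)+s['tcp_pos']
    print(yaw,((proj('scene',X)-[220,145]+.5)*5-.5+[400,0]).round(0).tolist())
```

```text
[117.15223042 -50.17478806  84.95672125] [-0.75541758 -0.3662588  -1.35430138] [-0.43352956  0.4708606   1.86861073  0.28564044  0.45998627  1.05966796] [-0.00081387  0.01248566 -0.0010303  -0.00039303  0.00114278 -0.00049798]
t 19.33 turn [ 0.06  0.29 -0.03] then shift [ 8.3  6.8 25. ] | shift in old axes [ 8.5  6.7 24.9]
[116.9278739  -50.18088543  84.57765989]
-4 [[528.0, 191.0], [560.0, 252.0], [769.0, 91.0], [795.0, 156.0]]
0 [[532.0, 199.0], [564.0, 260.0], [770.0, 89.0], [796.0, 153.0]]
4 [[538.0, 206.0], [570.0, 267.0], [771.0, 86.0], [796.0, 150.0]]
```

View pics/m6.png

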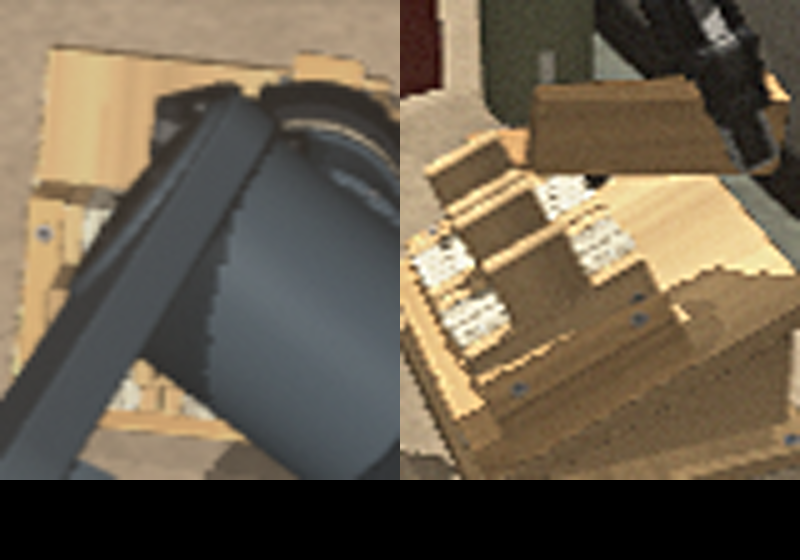

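The thin end caught on top of the half, so the wedge pitched up in the grip (thin end at (535,85)-(532,170)). The row itself is unmoved. I'll fit the new pitch.

```bash
cat > f.py <<'E'
from h import *
from scipy.optimize import least_squares
s=sense();C=R.from_quat(s['tool_rot'])*FLIP
ob=np.array([[137,85],[132,170]]);ed=np.array([[293,78],[345,175]])
def tr(a): # pitch,yaw, dx,dz
    return C*R.from_euler('YZ',[a[0],a[1]],degrees=True)
def pt(a,P): # P in wedge-ish frame rel. grip pivot (z up, pivot z=+11 of tcp)
    return tr(a).apply((np.array(P)+[a[2],0,a[3]])/1000)+C.apply([0,0,.011])+s['tcp_pos']
def f(a):
    q=(proj('scene',pt(a,[[-100,-7,14],[-100,-7,-26],[20,-15.5,14],[20,-15.5,-26]]))-[220,145]+.5)*5-.5
    r=list((q[0]-ob[0]))+list(q[1]-ob[1])
    for i,(A,Bq) in enumerate(((q[0],q[2]),(q[1],q[3]))):
        n=np.array([-(Bq-A)[1],(Bq-A)[0]]);n/=np.linalg.norm(n);r.append((ed[i]-A)@n)
    return np.array(r+[a[1]*.5,a[2]*.5,a[3]*.5])
E
python3 - <<'E'
from f import *
for g in(10,25,-20):
    r=least_squares(f,[g,0,0,0]);print(r.x.round(2),r.cost.round(1),r.fun.round(1))
Y=tr(r.x); e=(B.inv()*Y).as_euler('ZYX',degrees=True);print('wedge in bed ZYX',e)
a=r.x
for n,P in(('thinbot',[-100,0,-26]),('mid',[-40,0,-6]),('heel',[20,0,-26])):print(n,unbed(pt(a,[P])[0]))
E
```

```text
[29.69 -0.68  3.11  6.36] 135.1 [  2.2   2.1  -2.7  -5.2 -11.8   8.7  -0.3   1.6   3.2]
[29.69 -0.68  3.11  6.36] 135.1 [  2.2   2.1  -2.7  -5.2 -11.8   8.7  -0.3   1.6   3.2]
[29.69 -0.68  3.11  6.36] 135.1 [  2.2   2.1  -2.7  -5.2 -11.8   8.7  -0.3   1.6   3.2]
wedge in bed ZYX [-4.85864982 30.02139913 -0.45180398]
thinbot [ 23.60199612 -42.39212201 127.0452269 ]
mid [ 85.3491975  -47.48256056 114.34205577]
heel [127.12928018 -51.1922813   67.00641736]
```

Emit:
play_rows(
  rows=[
    [[0,0,0],[8,4,-10],1],
    [[0,0,0],[8,4,-10],1],
    [[0,0,0],[0,0,0],1],
    [[0,7,0],[0,0,0],1],
    [[0,0,0],[0,0,0],1],
    [[0,0,0],[0,0,0],1],
    [[0,0,0],[0,0,0],1],
  ],
)

```text
t: 20.02
tcp_pos: [0.5858, -0.1134, 0.1992]
tool_rot: [0.97, -0.075, 0.233, 0.002]
force: [0.2, -0.2, -0.9]
finger_gap: 0.318
gripper_force: 78.8
```

Run:
```python
from h import *
s=sense();print(unbed(s['tcp_pos']),B.inv().apply(s['force']))
T=B*R.from_euler('ZY',[-4,-27],degrees=True)*FLIP
go(bed([130,-58,75]),T)
```

```text
[133.26555894 -57.23473153 103.87188002] [-0.09918796 -0.20310678 -0.93965749]
t 20.02 turn [-0.39 22.09 -0.03] then shift [-16.    1.   24.3] | shift in old axes [-5.7  1.2 28.5]
```

Emit:
play_rows(
  rows=[
    [[0,7,0],[0,0,0],1],
    [[0,7,0],[0,0,0],1],
    [[0,7,0],[0,0,0],1],
    [[0,0,0],[0,0,0],1],
    [[0,0,0],[0,0,0],1],
    [[0,0,0],[0,0,0],1],
  ],
)

```text
t: 20.52
tcp_pos: [0.5933, -0.1007, 0.2009]
tool_rot: [0.953, -0.065, 0.296, -0.016]
force: [-0.4, -0.1, -0.6]
finger_gap: 0.318
gripper_force: 78.8
```

Run:
```python
from h import *
s=sense();print(unbed(s['tcp_pos']),B.inv().apply(s['force']))
T=B*R.from_euler('ZY',[-4,-27],degrees=True)*FLIP
go(bed([130,-58,75]),T)
q,d2=snapshot('scene')
M=cv2.resize(q[145:241,220:320,::-1],None,fx=6,fy=6,interpolation=2)
s=sense();C=R.from_quat(s['tool_rot'])*FLIP
for k,c in((24,(0,0,255)),(28,(0,255,0))):
    Y=C*R.from_euler('Y',k,degrees=True)
    X=Y.apply(np.array([[-100,-7,14],[-100,-7,-26],[20,-15.5,-26],[20,-15.5,14]])/1000)+C.apply([0,0,.011])+s['tcp_pos']
    cv2.polylines(M,[((proj('scene',X)-[220,145]+.5)*6-.5).round().astype(int)],True,c,1)
    print(k,unbed(X))
cv2.imwrite('pics/m7.png',M)
```

```text
[139.78893887 -43.89398385 103.0465236 ] [-0.56434751 -0.08759281 -0.41484311]
t 20.52 turn [-3.29 14.78 -0.06] then shift [-20.6  14.8  21. ] | shift in old axes [-14.6  16.1  24.7]
24 [[ 42.08791691 -48.30150798 147.46598546]
 [ 34.07466952 -45.762137   108.35921544]
 [151.04292741 -58.96784327  83.53410783]
 [159.0561748  -61.50721425 122.64087785]]
28 [[ 44.67232723 -48.79027713 154.00477856]
 [ 33.94867215 -46.14712155 115.55979253]
 [148.95400888 -58.80989438  82.61018393]
 [159.67766396 -61.45304995 121.05516995]]
```

View pics/m7.png

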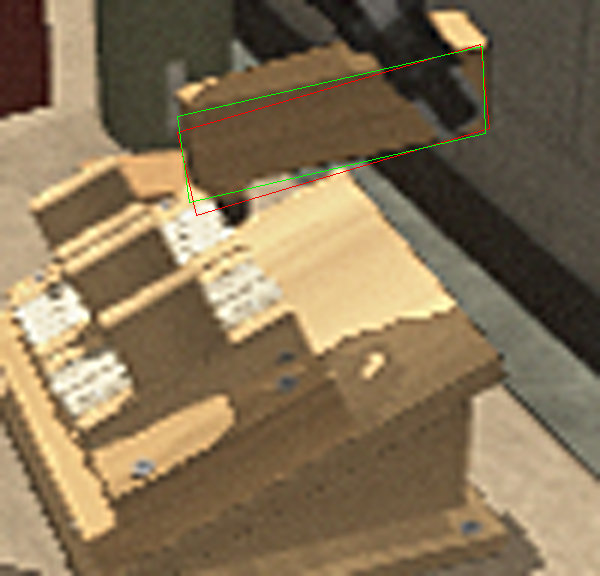

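Run:
```python
from h import *
print(sense()['q'])
go([.50,-.26,.16],down(-15))
```

```text
[-0.48016837  0.43873403  1.97059456  0.96989406  0.3148779   0.353045  ]
t 20.57 turn [ -6.39 -33.92   7.03] then shift [-48.9 178.   41. ] | shift in old axes [-78.1 171.3 -17.9]
```

Emit:
play_rows(
  rows=[
    [[-1.1,-5.6,1.2],[0,0,-10],1],
    [[-1.1,-5.6,1.2],[0,0,0],1],
    [[-1.1,-5.6,1.2],[0,0,0],1],
    [[-1.1,-5.6,1.2],[0,0,0],1],
    [[-1.1,-5.6,1.2],[0,0,0],1],
    [[-1,-5.6,1.2],[0,0,0],1],
    [[0,0,0],[-8,30,4],1],
    [[0,0,0],[-8,30,4],1],
    [[0,0,0],[-8,30,4],1],
    [[0,0,0],[-8,30,4],1],
    [[0,0,0],[-8,30,4],1],
    [[0,0,0],[-8,28,4],1],
  ],
)

```text
t: 21.57
tcp_pos: [0.5156, -0.2574, 0.1618]
tool_rot: [0.99, -0.105, 0.089, -0.018]
force: [-0.8, -0.2, -0.8]
finger_gap: 0.315
gripper_force: 79.0
```

Run:
```python
from h import *
s=sense();print(s['tcp_pos'],s['q'],s['force'])
go([.50,-.26,.06],down(-15))
```

```text
[ 0.51558903 -0.25744111  0.16184439] [-0.72476679  0.52121362  1.74411792  0.19273137  0.75963163  0.92574306] [-0.84570353 -0.2152422  -0.76845235]
t 21.57 turn [-3.35 -9.9   2.85] then shift [-14.4   6.5 101.8] | shift in old axes [-32.1  11.2  97.3]
```

Emit:
play_rows(
  rows=[
    [[-1.7,-4.9,1.4],[0,0,0],1],
    [[-1.7,-5,1.4],[0,0,0],1],
    [[0,0,0],[-4,2,15],1],
    [[0,0,0],[-4,2,20],1],
    [[0,0,0],[-4,2,20],1],
    [[0,0,0],[0,0,20],1],
    [[0,0,0],[0,0,20],1],
    [[0,0,0],[0,0,15],1],
    [[0,0,0],[0,0,10],1],
    [[0,0,0],[0,0,0],1],
    [[0,0,0],[0,0,0],1],
  ],
)

```text
t: 22.48
tcp_pos: [0.5031, -0.258, 0.0417]
tool_rot: [0.992, -0.13, -0.0, -0.001]
force: [1.2, 0.3, -0.6]
finger_gap: 0.318
gripper_force: 78.9
```

Run:
```python
from h import *
s=sense();print(s['tcp_pos'],s['force'])
go([.50,-.26,.03],down(-15))
```

```text
[ 0.50312152 -0.2579736   0.04165019] [ 1.24341574  0.34980747 -0.61806895]
t 22.48 turn [-0.06  0.03  0.08] then shift [-2.5  2.8 11.7] | shift in old axes [-2.5  2.8 11.6]
```

Emit:
play_rows(
  rows=[
    [[0,0,0],[0,0,3],1],
    [[0,0,0],[0,0,3],1],
    [[0,0,0],[0,0,3],1],
    [[0,0,0],[0,0,3],1],
    [[0,0,0],[0,0,2.5],1],
    [[0,0,0],[0,0,2.5],1],
    [[0,0,0],[0,0,2.5],1],
    [[0,0,0],[0,0,2.5],1],
    [[0,0,0],[0,0,2],1],
    [[0,0,0],[0,0,0],1],
  ],
  grip_force=22,
)

```text
t: 23.32
tcp_pos: [0.503, -0.2576, 0.0194]
tool_rot: [0.992, -0.13, 0.0, -0.001]
force: [-2.4, 1.4, 11.8]
finger_gap: 0.313
gripper_force: 81.1
```

Run:
```python
from h import *
s=sense();print(s['tcp_pos'],s['force'],s['ft_torque'],s['finger_gap']*85)
```

```text
[ 0.50301508 -0.25760137  0.0193574 ] [-2.35763741  1.38690656 11.79401344] [ 0.24899716  0.32266708 -0.03608521] 26.595559366511676
```

Emit:
play_rows(
  rows=[
    [[0,0,0],[0,0,0],0.55],
    [[0,0,0],[0,0,0],0.45],
    [[0,0,0],[0,0,0],0.4],
    [[0,0,0],[0,0,0],0.4],
    [[0,0,0],[0,0,0],0.4],
    [[0,0,0],[0,0,-20],0.4],
    [[0,0,0],[0,0,-20],0.3],
    [[0,0,0],[0,0,-20],0.3],
    [[0,0,0],[0,0,-30],0.3],
    [[0,0,0],[0,0,-30],0.3],
    [[0,0,0],[0,0,0],0.3],
    [[0,0,0],[0,0,0],0.3],
  ],
)

```text
t: 24.32
tcp_pos: [0.5038, -0.2584, 0.1394]
tool_rot: [0.992, -0.13, 0.002, 0.0]
force: [0.1, 0.4, -0.2]
finger_gap: 0.701
gripper_force: 0.0
```

Run:
```python
from h import *
s=sense();print(s['tcp_pos'],s['force'])
for n in('scene','top'):
    q,d=snapshot(n);W=cloud(n,d)
    m=(W[...,2]>.034)&(W[...,2]<.046)&(W[...,0]>.35)&(W[...,0]<.6)&(W[...,1]>-.31)&(W[...,1]<-.19)
    k=W[m];print(n,len(k));
    if len(k)>10: print(cv2.minAreaRect((k[:,:2]*1000).astype(np.float32)),k.mean(0))
    if n=='scene':
        M=cv2.resize(q[170:300,230:340,::-1],None,fx=5,fy=4.5,interpolation=2);cv2.imwrite('pics/m8.png',M)
        e=[]
        for b in np.arange(.43,.56,.008):
            kk=k[abs(k[:,0]-b)<.004]
            if len(kk)>3:e.append((b,kk[:,1].min(),kk[:,1].max()))
        print(np.round(e,4))
```

```text
[ 0.50381103 -0.25844648  0.13939823] [ 0.11203889  0.37981514 -0.15838662]
scene 429
((457.8936462402344, -246.19207763671875), (30.200401306152344, 120.59229278564453), 72.76705169677734) [ 0.46878955 -0.25508622  0.04108174]
[[ 0.43   -0.2502 -0.2469]
 [ 0.438  -0.2532 -0.2492]
 [ 0.446  -0.2565 -0.2532]
 [ 0.454  -0.2589 -0.2349]
 [ 0.462  -0.2615 -0.2347]
 [ 0.47   -0.2647 -0.2398]
 [ 0.478  -0.2687 -0.2394]
 [ 0.486  -0.2697 -0.2422]
 [ 0.494  -0.2733 -0.2433]
 [ 0.502  -0.2761 -0.2439]
 [ 0.51   -0.2766 -0.2472]
 [ 0.518  -0.2639 -0.2498]]
top 0
```

View pics/m8.png

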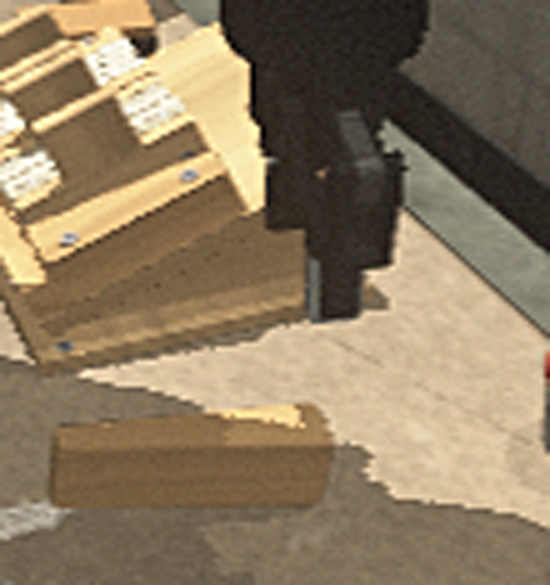

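The wedge lies flat on the table at about (190,455), thick end to the right, and the row looks undisturbed. I'll regrip it.

Run:
```python
from h import *
go([.4964,-.2594,.014],down(-16.5))
```

```text
t 24.42 turn [-0.14  0.1   1.59] then shift [ -5.    3.7 123. ] | shift in old axes [ -4.9   3.9 123. ]
```

Emit:
play_rows(
  rows=[
    [[0,0,1.6],[-2,2,15],0.3],
    [[0,0,0],[-2,2,22],0.3],
    [[0,0,0],[-1,0,22],0.3],
    [[0,0,0],[0,0,22],0.3],
    [[0,0,0],[0,0,20],0.3],
    [[0,0,0],[0,0,14],0.3],
    [[0,0,0],[0,0,8],0.3],
    [[0,0,0],[0,0,0],0.5],
    [[0,0,0],[0,0,0],1],
    [[0,0,0],[0,0,0],1],
    [[0,0,0],[0,0,0],1],
    [[0,0,0],[0,0,0],1],
  ],
  grip_force=110,
)

```text
t: 25.42
tcp_pos: [0.4975, -0.2604, 0.0156]
tool_rot: [0.99, -0.144, 0.001, -0.0]
force: [0.2, -0.1, -1.4]
finger_gap: 0.322
gripper_force: 108.0
```

Emit:
play_rows(
  rows=[
    [[0,0,0],[0,0,0],1],
    [[0,0,0],[0,0,0],1],
    [[0,0,0],[0,0,0],1],
  ],
)

```text
t: 25.67
tcp_pos: [0.4972, -0.2601, 0.0151]
tool_rot: [0.99, -0.144, 0.0, -0.001]
force: [-0.2, 0.3, 0.3]
finger_gap: 0.324
gripper_force: 108.0
```

Run:
```python
from h import *
s=sense();print(s['tcp_pos'],s['force'],s['finger_gap']*85,s['gripper_force'])
go(bed([125,-57.5,115]),bedtool(-4))
```

```text
[ 0.49720453 -0.26012524  0.01512541] [-0.18218533  0.2797843   0.28826128] 27.580017150240426 107.96175112947822
t 25.67 turn [ 2.89 21.78 -7.48] then shift [ 119.8 -162.3 -153.5] | shift in old axes [  31.8 -163.5 -191.1]
```

Emit:
play_rows(
  rows=[
    [[0,0,0],[0,0,-8],1],
    [[0,0,0],[0,0,-25],1],
    [[0,0,0],[0,0,-35],1],
    [[0,0,0],[0,0,-40],1],
    [[0,0,0],[0,0,-40],1],
    [[0,0,0],[0,0,-30],1],
    [[0.7,5.4,-1.9],[0,0,0],1],
    [[0.7,5.4,-1.9],[0,0,0],1],
    [[0.7,5.4,-1.9],[0,0,0],1],
    [[0.7,5.4,-1.9],[0,0,0],1],
    [[0,0,0],[0,0,0],1],
    [[0,0,0],[0,0,0],1],
  ],
)

```text
t: 26.67
tcp_pos: [0.4963, -0.2596, 0.1928]
tool_rot: [0.98, -0.08, 0.18, 0.0]
force: [0.4, -0.6, -0.1]
finger_gap: 0.323
gripper_force: 108.3
```

Run:
```python
from h import *
s=sense();print(s['tcp_pos'],s['force'],s['q'])
go(bed([128,-58,115]),bedtool(-4))
```

```text
[ 0.4963244  -0.25955967  0.19280498] [ 0.44400179 -0.61104005 -0.10103813] [-0.80662144  0.42227906  1.88532269  0.42744628  0.60148482  0.59997628]
t 26.67 turn [-0.01  1.29 -0.36] then shift [  57.3 -156.9   11.6] | shift in old axes [  56.6 -157.3   10.3]
```

Emit:
play_rows(
  rows=[
    [[0,1.2,-0.3],[0,0,0],1],
    [[0,0,0],[6,-16,1],1],
    [[0,0,0],[6,-16,1],1],
    [[0,0,0],[6,-16,1],1],
    [[0,0,0],[6,-16,1],1],
    [[0,0,0],[6,-16,1],1],
    [[0,0,0],[6,-16,1],1],
    [[0,0,0],[6,-16,1],1],
    [[0,0,0],[6,-16,1],1],
    [[0,0,0],[6,-16,1],1],
    [[0,0,0],[3,-13,1],1],
    [[0,0,0],[0,0,0],1],
  ],
)

```text
t: 27.67
tcp_pos: [0.5786, -0.1111, 0.2094]
tool_rot: [0.979, -0.074, 0.191, 0.002]
force: [-0.3, -0.0, -0.6]
finger_gap: 0.322
gripper_force: 108.4
```

Emit:
play_rows(
  rows=[
    [[0,0,0],[0,0,0],1],
    [[0,0,0],[0,0,0],1],
  ],
)

```text
t: 27.83
tcp_pos: [0.5772, -0.1135, 0.2089]
tool_rot: [0.979, -0.075, 0.191, 0.002]
force: [0.6, -1.0, -0.3]
finger_gap: 0.321
gripper_force: 108.4
```

Run:
```python
from h import *
s=sense();print(unbed(s['tcp_pos']),s['force'],s['q'],(B.inv()*R.from_quat(s['tool_rot'])*FLIP).as_euler('ZYX',degrees=True))
go(bed([128,-58,70]),bedtool(-4))
```

```text
[128.96156212 -58.02701636 115.99880583] [ 0.62080937 -0.99633903 -0.31200968] [-0.45107387  0.41383322  1.8415597   0.26247842  0.5398222   1.07160171] [-3.86282942 -0.03414472 -0.0236951 ]
t 27.83 turn [ 0.02 -0.03  0.14] then shift [-1.  0. 46.] | shift in old axes [-1.  0. 46.]
```

Emit:
play_rows(
  rows=[
    [[0,0,0],[0,0,5],1],
    [[0,0,0],[0,0,7],1],
    [[0,0,0],[0,0,7],1],
    [[0,0,0],[0,0,7],1],
    [[0,0,0],[0,0,7],1],
    [[0,0,0],[0,0,7],1],
    [[0,0,0],[0,0,5],1],
    [[0,0,0],[0,0,0],1],
    [[0,0,0],[0,0,0],1],
  ],
)

```text
t: 28.58
tcp_pos: [0.5933, -0.1146, 0.1664]
tool_rot: [0.979, -0.076, 0.191, 0.002]
force: [-0.1, 0.3, -0.2]
finger_gap: 0.323
gripper_force: 108.4
```

Run:
```python
from h import *
s=sense();print(unbed(s['tcp_pos']),s['force'],(B.inv()*R.from_quat(s['tool_rot'])*FLIP).as_euler('ZYX',degrees=True))
go(bed([125,-57.5,30]),bedtool(-4))
q,d2=snapshot('scene')
M=cv2.resize(q[145:241,220:320,::-1],None,fx=6,fy=6,interpolation=2)
C=R.from_quat(s['tool_rot'])*FLIP
X=C.apply(np.array([[-98,-7,25],[-98,-7,-15],[22,-15.5,-15],[22,-15.5,25]])/1000)+s['tcp_pos']
cv2.polylines(M,[((proj('scene',X)-[220,145]+.5)*6-.5).round().astype(int)],True,(0,255,0),1)
cv2.imwrite('pics/m9.png',M)
```

```text
[128.01236812 -57.79041685  70.54250857] [-0.13018753  0.34489551 -0.17434697] [-3.89650791  0.02418248  0.01856965]
t 28.58 turn [-0.02  0.02  0.1 ] then shift [-3.  -0.1 40.5] | shift in old axes [-3.  -0.1 40.5]
```

View pics/m9.png

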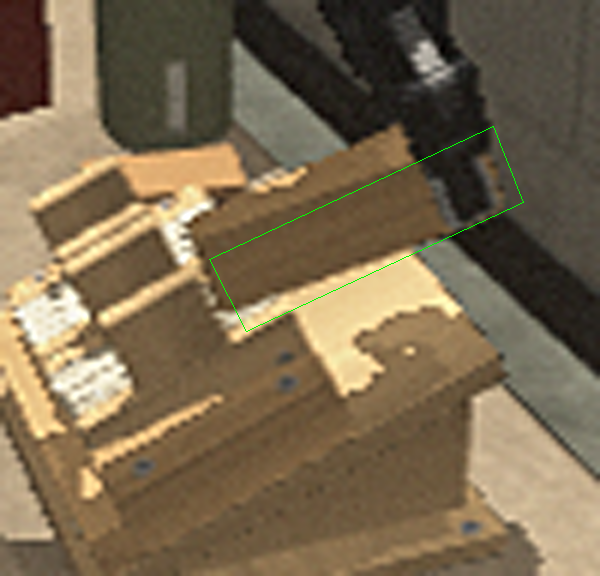

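The wedge's thin end appears about 15 px above the prediction in the crop, at (207,243) against (210,260). I'll measure its yaw and pitch from the depth picture.

```bash
cat > w.py <<'E'
from h import *
def wedge():
    s=sense();p,d=snapshot('scene');W=cloud('scene',d);L=unbed(W.reshape(-1,3)).reshape(384,512,3)
    # pixels well inside the -y face (6x crop coordinates of m9)
    m=np.zeros((384,512),np.uint8);poly=np.array([[225,262],[395,185],[425,225],[245,292]])
    cv2.fillPoly(m,[((poly+.5)/6-.5+[220,145]).round().astype(int)],1)
    l=L[(m>0)&(d>0)];A=np.c_[l[:,0],l[:,2],np.ones(len(l))]
    for _ in range(3):
        k=np.linalg.lstsq(A,l[:,1],rcond=None)[0];r=l[:,1]-A@k;g=abs(r)<8;A,l=A[g],l[g]
    print(len(l),'face y=%.3f x + %.3f z + %.1f'%tuple(k),'deg',np.degrees(np.arctan(k[0])),'std',r.std());print('y at x=35,z=75',k@[35,75,1],'at 110',k@[110,75,1])
    return L,d
E
python3 - <<'E'
from w import *
L,d=wedge()
# height of top/bottom: bed-z extent of wedge points along x
m=(d>0)&(L[...,2]>50)&(L[...,1]<-38)&(L[...,1]>-75)
for x in(35,50,65,80,95):
    k=L[m&(abs(L[...,0]-x)<5)]
    if len(k): print(x,len(k),np.percentile(k,[3,50,97],axis=0)[:,1:].round(1).tolist())
E
```

```text
255 face y=-0.143 x + -0.016 z + -53.7 deg -8.154569987167388 std 1.0818949937636628
y at x=35,z=75 -59.90958863133322 at 110 -70.65655803202782
35 415 [[-66.3, 75.8], [-61.8, 463.3], [-44.3, 507.6]]
50 482 [[-74.8, 77.1], [-71.4, 443.6], [-58.9, 506.4]]
65 82 [[-66.2, 66.1], [-63.7, 91.3], [-46.9, 105.3]]
80 83 [[-69.0, 63.9], [-66.0, 91.0], [-46.9, 103.3]]
95 268 [[-74.5, 65.7], [-68.1, 234.9], [-49.7, 487.3]]
```

Run:
```python
from w import *
L,d=wedge()
def st(n,x0,x1,y0,y1,z0,z1):
    m=(d>0)&(L[...,0]>x0)&(L[...,0]<x1)&(L[...,1]>y0)&(L[...,1]<y1)&(L[...,2]>z0)&(L[...,2]<z1)
    print(n,m.sum(),np.median(L[m],0).round(1) if m.any() else '')
st('half top',-45,-25,-30,-18,35,55);st('half top up',30,48,-30,-18,35,55);st('tab top',-15,15,-44,-32,75,100);st('cheek top',-30,30,-78,-62,28,45);st('bed',70,110,-40,0,-10,12)
m=(d>0)&(L[...,0]>60)&(L[...,0]<95)&(L[...,1]<-40)&(L[...,1]>-75)&(L[...,2]>50)&(L[...,2]<130)
k=L[m];print(np.histogram(k[:,2],np.arange(50,115,4)))
```

```text
258 face y=-0.149 x + -0.008 z + -53.9 deg -8.482264176977958 std 1.1458690796242812
y at x=35,z=75 -59.678678839253536 at 110 -70.86377035318996
half top 23 [-33.7 -24.5  41.5]
half top up 6 [ 36.1 -28.5  41. ]
tab top 45 [ -0.1 -41.5  80.6]
cheek top 112 [  0.5 -70.7  33.8]
bed 153 [ 90.3 -21.3  -0.2]
(array([ 0,  0,  1, 14, 18, 24, 17, 22, 23, 20, 22, 21, 41, 64,  1,  0]), array([ 50,  54,  58,  62,  66,  70,  74,  78,  82,  86,  90,  94,  98,
       102, 106, 110, 114]))
```

Emit:
play_rows(
  rows=[
    [[0,0,0],[0,-1.2,4],1],
    [[0,0,0],[0,0,6],1],
    [[0,0,0],[0,0,6],1],
    [[0,0,0],[0,0,6],1],
    [[0,0,0],[0,0,6],1],
    [[0,0,0],[0,0,5],1],
    [[0,0,0],[0,0,4],1],
    [[0,0,0],[0,0,0],1],
    [[0,0,0],[0,0,0],1],
  ],
)

```text
t: 29.48
tcp_pos: [0.6074, -0.1147, 0.1322]
tool_rot: [0.979, -0.076, 0.191, 0.002]
force: [0.1, -0.7, -1.0]
finger_gap: 0.328
gripper_force: 108.5
```

Run:
```python
from h import *
s=sense();print(unbed(s['tcp_pos']),s['force'],s['ft_torque'],(B.inv()*R.from_quat(s['tool_rot'])*FLIP).as_euler('ZYX',degrees=True))
```

```text
[128.18277851 -56.66689331  33.60500459] [ 0.07369803 -0.73635875 -1.00292936] [0.0036855  0.22100223 0.03352806] [-3.89478724  0.011102    0.01123976]
```

Emit:
play_rows(
  rows=[
    [[0,0,0],[0,0,3],1],
    [[0,0,0],[0,0,3],1],
    [[0,0,0],[0,0,3],1],
    [[0,0,0],[0,0,3],1],
    [[0,0,0],[0,0,2],1],
    [[0,0,0],[0,0,0],1],
    [[0,0,0],[0,0,0],1],
  ],
)

```text
t: 30.07
tcp_pos: [0.6126, -0.1152, 0.1195]
tool_rot: [0.979, -0.076, 0.191, 0.002]
force: [0.1, 0.1, -1.2]
finger_gap: 0.327
gripper_force: 108.5
```

Run:
```python
from h import *
s=sense();print(unbed(s['tcp_pos']),s['force'],s['ft_torque'],(B.inv()*R.from_quat(s['tool_rot'])*FLIP).as_euler('ZYX',degrees=True))
p,d=snapshot('scene');L=unbed(cloud('scene',d).reshape(-1,3)).reshape(384,512,3)
m=(d>0)&(L[...,1]<-44)&(L[...,1]>-80)&(L[...,2]>40.5)&(L[...,2]<75)
for x in(55,65,75,85,95,105):
    k=L[m&(abs(L[...,0]-x)<5)]
    if len(k): print(x,len(k),np.percentile(k,[5,50,95],axis=0)[:,1:].round(1).tolist())
```

```text
[128.33666967 -56.68086139  19.84854291] [ 0.14008384  0.12622094 -1.16332027] [-0.04544776  0.16891391 -0.0072722 ] [-3.89188227 -0.01403894  0.00448068]
55 37 [[-63.3, 42.6], [-60.6, 53.3], [-47.2, 56.1]]
65 35 [[-65.7, 42.2], [-60.8, 51.9], [-49.9, 54.1]]
75 34 [[-65.9, 43.9], [-61.5, 50.7], [-46.3, 53.5]]
85 36 [[-66.5, 42.3], [-62.3, 50.5], [-48.6, 52.0]]
95 38 [[-69.1, 42.2], [-62.4, 49.0], [-45.4, 51.3]]
105 37 [[-70.2, 42.4], [-62.5, 48.6], [-46.4, 50.3]]
```

Emit:
play_rows(
  rows=[
    [[0,0,0],[0,0,2],1],
    [[0,0,0],[0,0,2],1],
    [[0,0,0],[0,0,2],1],
    [[0,0,0],[0,0,1],1],
    [[0,0,0],[0,0,0],1],
    [[0,0,0],[0,0,0],0.6],
    [[0,0,0],[0,0,0],0.5],
    [[0,0,0],[0,0,0],0.45],
    [[0,0,0],[0,0,0],0.45],
    [[0,0,0],[0,0,0],0.45],
    [[0,0,0],[0,0,0],0.45],
  ],
)

```text
t: 31.03
tcp_pos: [0.6153, -0.1154, 0.1133]
tool_rot: [0.979, -0.076, 0.191, 0.002]
force: [-0.2, -0.3, -0.7]
finger_gap: 0.551
gripper_force: 0.0
```

```bash
cat > tw.py <<'E'
from h import *
def look():
    s=sense();print('tcp',unbed(s['tcp_pos']).round(1),'F',B.inv().apply(s['force']).round(1),'gap',s['finger_gap'])
    p,d=snapshot('scene');L=unbed(cloud('scene',d).reshape(-1,3)).reshape(384,512,3)
    m=(d>0)&(L[...,1]<-44)&(L[...,1]>-80)&(L[...,2]>36)&(L[...,2]<75)
    for x in range(15,130,12):
        k=L[m&(abs(L[...,0]-x)<6)]
        if len(k)>4: print(x,len(k),np.percentile(k,[5,50,95],axis=0)[:,1:].round(1).tolist())
    return p,d,L
E
python3 - <<'E'
from tw import *
p,d,L=look()
cv2.imwrite('pics/m10.png',cv2.resize(p[145:241,220:320,::-1],None,fx=6,fy=6,interpolation=2))
E
```

```text
tcp [128.5 -56.7  13.1] F [-0.5 -0.3 -0.6] gap 0.5506062339419779
15 16 [[-45.5, 40.7], [-44.7, 58.7], [-44.1, 73.9]]
27 28 [[-60.8, 37.1], [-53.0, 39.5], [-44.6, 50.3]]
39 31 [[-76.1, 36.3], [-54.4, 38.6], [-44.9, 41.6]]
51 30 [[-62.5, 36.3], [-55.9, 39.7], [-45.3, 41.9]]
63 32 [[-63.7, 36.3], [-56.2, 39.7], [-45.4, 41.2]]
75 33 [[-67.0, 37.5], [-57.6, 39.5], [-45.8, 40.8]]
87 35 [[-68.1, 37.4], [-59.4, 39.8], [-46.1, 41.3]]
99 37 [[-69.6, 37.8], [-58.6, 40.0], [-46.1, 41.9]]
111 44 [[-71.1, 37.3], [-60.7, 39.5], [-46.1, 42.3]]
123 7 [[-64.8, 39.2], [-56.0, 40.1], [-50.2, 41.3]]
```

Emit:
play_rows(
  rows=[
    [[0,0,0],[0,0,-10],0.45],
    [[0,0,0],[0,0,-20],0.45],
    [[0,0,0],[0,0,-25],0.6],
    [[0,0,0],[0,0,-15],1],
    [[0,-5.5,0],[0,0,0],1],
    [[0,-5.5,0],[0,0,0],1],
    [[0,-5.5,0],[0,0,0],1],
    [[0,-5.5,0],[0,0,0],1],
    [[0,0,0],[0,0,0],1],
    [[0,0,0],[0,0,0],1],
  ],
  grip_force=40,
)

```text
t: 31.92
tcp_pos: [0.5897, -0.1133, 0.1783]
tool_rot: [0.997, -0.074, 0.002, -0.012]
force: [-1.8, -0.3, -1.0]
finger_gap: -0.001
gripper_force: 0.0
```

Run:
```python
from tw import *
look();print(sense()['q'])
go(bed([180,-60.5,60]),down(-9));go(bed([172,-60.5,21]),down(-9))
```

```text
tcp [129.  -56.7  83. ] F [-2.  -0.5 -0.3] gap -0.0014737023935107083
15 18 [[-46.0, 41.0], [-44.9, 55.7], [-44.3, 74.4]]
27 26 [[-59.0, 37.7], [-51.6, 39.4], [-44.9, 40.9]]
39 28 [[-60.9, 36.8], [-55.6, 39.8], [-44.6, 42.0]]
51 28 [[-61.7, 36.9], [-54.9, 39.2], [-45.9, 40.9]]
63 31 [[-65.0, 37.2], [-56.1, 39.6], [-46.3, 41.2]]
75 32 [[-66.4, 37.5], [-58.2, 39.6], [-46.0, 41.8]]
87 35 [[-67.3, 36.6], [-58.5, 39.8], [-46.1, 41.2]]
99 39 [[-68.8, 36.9], [-59.2, 39.4], [-46.3, 41.3]]
111 42 [[-70.9, 36.4], [-60.9, 39.8], [-46.1, 41.7]]
123 43 [[-74.1, 37.5], [-61.9, 39.4], [-47.1, 41.2]]
[-0.38810891  0.56789649  1.55809506  0.02940137  1.02161478  1.31647587]
t 31.97 turn [-1.47 -0.01  0.45] then shift [57.4  0.   1.8] | shift in old axes [57.4  0.5  1.8]
t 31.97 turn [-1.47 -0.01  0.45] then shift [64.6 -0.5 41. ] | shift in old axes [64.6  1.1 41. ]
```

Emit:
play_rows(
  rows=[
    [[-1.4,0,0.4],[14,0,0],1],
    [[0,0,0],[20,0,0],1],
    [[0,0,0],[20,0,0],1],
    [[0,0,0],[11,0,5],1],
    [[0,0,0],[0,0,10],1],
    [[0,0,0],[0,0,10],1],
    [[0,0,0],[0,0,10],1],
    [[0,0,0],[0,0,6],1],
    [[0,0,0],[0,0,0],1],
    [[0,0,0],[0,0,0],1],
    [[0,0,0],[0,0,0],1],
  ],
)

```text
t: 32.88
tcp_pos: [0.6533, -0.1232, 0.1373]
tool_rot: [0.997, -0.078, 0.0, -0.0]
force: [-0.5, 0.2, -0.1]
finger_gap: -0.002
gripper_force: 0.0
```

Run:
```python
from h import *
s=sense();print(unbed(s['tcp_pos']),B.inv().apply(s['force']))
go(bed([150,-59.5,21]),down(-9))
p,d=snapshot('scene');L=unbed(cloud('scene',d).reshape(-1,3)).reshape(384,512,3)
m=(d>0)&(L[...,1]<-44)&(L[...,1]>-80)&(L[...,2]>33)&(L[...,2]<46)
print(np.histogram(L[m][:,0],np.arange(100,200,5)))
```

```text
[173.16032495 -61.14150541  20.92745292] [-0.55265046  0.15271021  0.12854477]
t 32.88 turn [-0.06  0.    0.04] then shift [-21.6  -0.1   8.6] | shift in old axes [-21.6  -0.1   8.6]
(array([17, 21, 16, 19, 19, 21, 17, 21,  3,  0,  0,  0,  0,  5, 22, 12, 10,
        7,  0]), array([100, 105, 110, 115, 120, 125, 130, 135, 140, 145, 150, 155, 160,
       165, 170, 175, 180, 185, 190, 195]))
```

Emit:
play_rows(
  rows=[
    [[0,0,0],[-2.8,0,1.1],1],
    [[0,0,0],[-2.8,0,1.1],1],
    [[0,0,0],[-2.8,0,1.1],1],
    [[0,0,0],[-2.8,0,1.1],1],
    [[0,0,0],[-2.8,0,1.1],1],
    [[0,0,0],[-2.8,0,1.1],1],
    [[0,0,0],[-2.8,0,1.1],1],
    [[0,0,0],[-2.8,0,1.1],1],
    [[0,0,0],[-2.8,0,1.1],1],
    [[0,0,0],[-2.8,0,1.1],1],
    [[0,0,0],[0,0,0],1],
  ],
)

```text
t: 33.85
tcp_pos: [0.6247, -0.1185, 0.1257]
tool_rot: [0.997, -0.078, -0.001, -0.001]
force: [-0.1, -1.3, -0.1]
finger_gap: 0.004
gripper_force: 0.0
```

Run:
```python
from tw import *
look()
```

```text
tcp [142.1 -58.9  21. ] F [-0.  -1.3 -0.1] gap 0.0036016958725365675
15 38 [[-60.5, 36.9], [-45.6, 41.2], [-44.0, 71.7]]
27 27 [[-60.1, 36.3], [-53.9, 39.6], [-45.1, 41.7]]
39 32 [[-74.7, 36.4], [-53.0, 39.1], [-45.2, 41.8]]
51 30 [[-63.6, 37.8], [-55.2, 39.7], [-45.1, 41.3]]
63 33 [[-66.0, 37.6], [-57.1, 39.7], [-46.0, 41.8]]
75 34 [[-67.4, 37.7], [-58.1, 40.0], [-45.8, 41.3]]
87 38 [[-70.2, 37.2], [-60.1, 39.8], [-47.7, 41.5]]
99 40 [[-70.0, 37.5], [-59.6, 39.8], [-46.9, 40.9]]
111 41 [[-72.4, 37.3], [-61.5, 39.7], [-46.6, 41.6]]
123 45 [[-73.6, 36.8], [-62.5, 40.0], [-47.2, 41.9]]
```

Emit:
play_rows(
  rows=[
    [[0,0,0],[-1.9,0,0.7],1],
    [[0,0,0],[-1.9,0,0.7],1],
    [[0,0,0],[-1.9,0,0.7],1],
    [[0,0,0],[-1.9,0,0.7],1],
    [[0,0,0],[-1.9,0,0.7],1],
    [[0,0,0],[0,0,0],1],
  ],
)

```text
t: 34.4
tcp_pos: [0.6158, -0.1172, 0.1224]
tool_rot: [0.997, -0.078, -0.001, -0.001]
force: [0.1, -0.2, 0.2]
finger_gap: -0.004
gripper_force: 0.1
```

Emit:
play_rows(
  rows=[
    [[0,0,0],[-1.9,0,0.7],1],
    [[0,0,0],[-1.9,0,0.7],1],
    [[0,0,0],[0,0,0],1],
  ],
)

```text
t: 34.65
tcp_pos: [0.6129, -0.1167, 0.1213]
tool_rot: [0.997, -0.078, 0.001, -0.0]
force: [2.6, -0.8, 0.2]
finger_gap: -0.003
gripper_force: 0.8
```

Run:
```python
from tw import *
p,d,L=look()
m=(d>0)&(L[...,1]<-44)&(L[...,1]>-80)&(L[...,2]>37)&(L[...,2]<44)
print(np.histogram(L[m][:,0],np.arange(-10,150,5)))
```

```text
tcp [129.4 -58.1  21.4] F [ 2.6 -0.6 -0.8] gap -0.002649617788771779
15 28 [[-59.4, 37.4], [-52.5, 39.6], [-44.8, 42.9]]
27 27 [[-61.4, 36.2], [-55.2, 39.2], [-45.1, 41.1]]
39 31 [[-68.6, 36.5], [-55.8, 39.7], [-44.7, 40.9]]
51 32 [[-64.3, 37.2], [-55.4, 39.7], [-46.2, 41.6]]
63 32 [[-66.1, 38.4], [-55.8, 39.6], [-45.6, 40.9]]
75 34 [[-67.5, 36.8], [-58.1, 39.6], [-46.9, 41.1]]
87 41 [[-70.2, 36.3], [-61.1, 39.7], [-47.1, 41.5]]
99 40 [[-71.2, 37.9], [-59.4, 39.9], [-46.8, 41.3]]
111 44 [[-72.8, 37.2], [-60.8, 39.8], [-46.3, 41.0]]
123 19 [[-67.4, 36.7], [-60.8, 39.6], [-49.6, 44.3]]
(array([ 0,  0,  6, 10,  9, 11, 11,  9, 11, 10, 12, 14, 14, 12, 12, 14, 11,
       14, 15, 15, 17, 16, 17, 16, 17, 16,  1,  9,  8,  4,  5]), array([-10,  -5,   0,   5,  10,  15,  20,  25,  30,  35,  40,  45,  50,
        55,  60,  65,  70,  75,  80,  85,  90,  95, 100, 105, 110, 115,
       120, 125, 130, 135, 140, 145]))
```

Emit:
play_rows(
  rows=[
    [[0,0,0],[-0.9,0,0.4],1],
    [[0,0,0],[-0.9,0,0.4],1],
    [[0,0,0],[-0.9,0,0.4],1],
    [[0,0,0],[-0.9,0,0.4],1],
    [[0,0,0],[-0.9,0,0.4],1],
  ],
)

```text
t: 35.12
tcp_pos: [0.6092, -0.1162, 0.1197]
tool_rot: [0.997, -0.078, 0.001, -0.0]
force: [4.4, 0.7, 1.3]
finger_gap: -0.0
gripper_force: 2.3
```

Emit:
play_rows(
  rows=[
    [[0,0,0],[-0.9,0,0.4],1],
    [[0,0,0],[-0.9,0,0.4],1],
    [[0,0,0],[-0.9,0,0.4],1],
    [[0,0,0],[-0.9,0,0.4],1],
    [[0,0,0],[-0.9,0,0.4],1],
  ],
)

```text
t: 35.53
tcp_pos: [0.606, -0.1157, 0.1184]
tool_rot: [0.997, -0.078, 0.003, -0.0]
force: [5.8, 1.9, 3.7]
finger_gap: -0.001
gripper_force: 3.9
```

Run:
```python
from h import *
s=sense();print(unbed(s['tcp_pos']),B.inv().apply(s['force']))
```

```text
[121.85414085 -57.74275827  21.26382073] [6.58424798 2.43514846 1.35509161]
```

Emit:
play_rows(
  rows=[
    [[0,0,0],[-0.9,0,0.4],1],
    [[0,0,0],[-0.9,0,0.4],1],
    [[0,0,0],[-0.9,0,0.4],1],
    [[0,0,0],[-0.9,0,0.4],1],
    [[0,0,0],[-0.9,0,0.4],1],
  ],
)

```text
t: 35.95
tcp_pos: [0.6024, -0.1151, 0.1168]
tool_rot: [0.997, -0.078, 0.004, -0.0]
force: [7.5, 2.3, 5.0]
finger_gap: 0.004
gripper_force: 4.4
```

Emit:
play_rows(
  rows=[
    [[0,0,0],[-0.9,0,0.4],1],
    [[0,0,0],[-0.9,0,0.4],1],
    [[0,0,0],[-0.9,0,0.4],1],
    [[0,0,0],[-0.9,0,0.4],1],
  ],
)

```text
t: 36.28
tcp_pos: [0.6013, -0.115, 0.1164]
tool_rot: [0.997, -0.079, 0.007, 0.0]
force: [10.9, 2.3, 8.1]
finger_gap: 0.003
gripper_force: 6.5
```

Run:
```python
from h import *
s=sense();print(unbed(s['tcp_pos']),B.inv().apply(s['force']))
```

```text
[116.71440849 -57.4262769   21.22174502] [12.92564451  3.20875917  3.50536543]
```

Emit:
play_rows(
  rows=[
    [[0,0,0],[-0.9,0,0.4],1],
    [[0,0,0],[-0.9,0,0.4],1],
    [[0,0,0],[0,0,0],1],
  ],
)

```text
t: 36.53
tcp_pos: [0.6001, -0.1147, 0.1159]
tool_rot: [0.997, -0.079, 0.007, 0.0]
force: [10.8, 2.6, 9.2]
finger_gap: -0.003
gripper_force: 6.4
```

Run:
```python
from h import *
s=sense();print(unbed(s['tcp_pos']),B.inv().apply(s['force']))
```

```text
[115.34484401 -57.29189696  21.23993639] [13.18886141  3.47122486  4.62195127]
```

Emit:
play_rows(
  rows=[
    [[0,0,0],[-0.9,0,0.4],1],
    [[0,0,0],[-0.9,0,0.4],1],
    [[0,0,0],[-0.9,0,0.4],1],
    [[0,0,0],[0,0,0],1],
  ],
)

```text
t: 36.87
tcp_pos: [0.5998, -0.1147, 0.1158]
tool_rot: [0.997, -0.079, 0.01, 0.001]
force: [14.6, 3.8, 10.1]
finger_gap: -0.001
gripper_force: 7.9
```

Run:
```python
from h import *
s=sense();print(unbed(s['tcp_pos']),B.inv().apply(s['force']))
```

```text
[115.0162246  -57.3471466   21.26488048] [16.92262075  5.00548481  4.03796667]
```

Emit:
play_rows(
  rows=[
    [[0,0,0],[-0.9,0,0.4],1],
    [[0,0,0],[-0.9,0,0.4],1],
    [[0,0,0],[0,0,0],1],
    [[0,0,0],[0,0,0],1],
  ],
)

```text
t: 37.2
tcp_pos: [0.5993, -0.1147, 0.1156]
tool_rot: [0.997, -0.079, 0.012, 0.001]
force: [14.8, 3.9, 11.6]
finger_gap: -0.004
gripper_force: 8.8
```

Emit:
play_rows(
  rows=[
    [[0,0,0],[3,0,-1.2],1],
    [[0,0,0],[6,0,-2.4],1],
    [[0,0,0],[0,0,0],1],
    [[0,0,0],[0,0,0],1],
  ],
)

```text
t: 37.53
tcp_pos: [0.5996, -0.1147, 0.1153]
tool_rot: [0.997, -0.078, 0.002, -0.0]
force: [4.9, 0.8, 7.3]
finger_gap: -0.002
gripper_force: 3.6
```

Run:
```python
from tw import *
p,d,L=look()
m=(d>0)&(L[...,1]<-40)&(L[...,1]>-80)&(L[...,2]>37)&(L[...,2]<44)
h=np.histogram(L[m][:,0],np.arange(-30,130,4));print(list(zip(h[1].astype(int),h[0])))
p,d=snapshot('top');L=unbed(cloud('top',d).reshape(-1,3)).reshape(384,512,3)
m=(d>0)&(L[...,2]>74)&(L[...,2]<90)&(abs(L[...,0])<30)&(L[...,1]<-15);print('tab',m.sum(),L[m].mean(0) if m.any() else'')
```

```text
tcp [114.7 -57.3  20.9] F [7.2 1.2 5. ] gap -0.002195296045341642
15 25 [[-58.8, 37.2], [-53.1, 39.7], [-45.5, 41.1]]
27 28 [[-60.5, 37.1], [-53.9, 39.6], [-45.5, 41.3]]
39 29 [[-70.6, 36.5], [-56.4, 39.6], [-45.8, 40.7]]
51 29 [[-64.6, 38.2], [-55.3, 39.6], [-46.6, 41.8]]
63 32 [[-65.7, 37.1], [-57.5, 40.2], [-46.2, 41.7]]
75 36 [[-67.5, 37.1], [-56.4, 39.4], [-45.2, 40.9]]
87 38 [[-69.4, 37.5], [-58.9, 39.9], [-44.8, 41.3]]
99 41 [[-70.9, 37.8], [-59.1, 39.8], [-44.9, 41.4]]
111 26 [[-71.5, 37.7], [-63.4, 41.4], [-51.2, 49.3]]
123 64 [[-74.0, 37.7], [-69.6, 60.1], [-47.8, 71.1]]
[(np.int64(-30), np.int64(1)), (np.int64(-26), np.int64(1)), (np.int64(-22), np.int64(2)), (np.int64(-18), np.int64(1)), (np.int64(-14), np.int64(7)), (np.int64(-10), np.int64(7)), (np.int64(-6), np.int64(9)), (np.int64(-2), np.int64(6)), (np.int64(2), np.int64(8)), (np.int64(6), np.int64(9)), (np.int64(10), np.int64(8)), (np.int64(14), np.int64(11)), (np.int64(18), np.int64(10)), (np.int64(22), np.int64(10)), (np.int64(26), np.int64(11)), (np.int64(30), np.int64(12)), (np.int64(34), np.int64(12)), (np.int64(38), np.int64(10)), (np.int64(42), np.int64(14)), (np.int64(46), np.int64(10)), (np.int64(50), np.int64(11)), (np.int64(54), np.int64(13)), (np.int64(58), np.int64(9)), (np.int64(62), np.int64(13)), (np.int64(66), np.int64(12)), (np.int64(70), np.int64(12)), (np.int64(74), np.int64(13)), (np.int64(78), np.int64(13)), (np.int64(82), np.int64(15)), (np.int64(86), np.int64(13)), (np.int64(90), np.int64(14)), (np.int64(94), np.int64(15)), (np.int64(98), np.int64(13)), (np.int64(102), np.int64(12)), (np.int64(106), np.int64(1)), (np.int64(110), np.int64(7)), (np.int64(114), np.int64(7)), (np.int64(118), np.int64(2)), (np.int64(122), np.int64(5))]
tab 0
```

Emit:
play_rows(
  rows=[
    [[0,0,0],[5,0,-2],1],
    [[0,0,0],[3,0,-1.2],1],
    [[0,0,0],[0,0,0],1],
    [[0,0,0],[0,0,0],1],
    [[0,0,0],[0,0,0],1],
  ],
)

```text
t: 38.05
tcp_pos: [0.6047, -0.1154, 0.1166]
tool_rot: [0.997, -0.078, -0.002, -0.001]
force: [0.0, -0.4, 0.0]
finger_gap: 0.003
gripper_force: 0.0
```

Run:
```python
from h import *
s=sense();print(unbed(s['tcp_pos']),B.inv().apply(s['force']))
go(bed([114.5,-57.3,19]),down(-9))
```

```text
[119.91677481 -57.57961265  20.12376321] [ 0.08753478 -0.38362663  0.00076279]
t 38.05 turn [-0.08  0.23  0.04] then shift [-4.6  0.   3.1] | shift in old axes [-4.6  0.   3.1]
```

Emit:
play_rows(
  rows=[
    [[0,0,0],[-1.9,0,0.8],1],
    [[0,0,0],[-1.9,0,0.8],1],
    [[0,0,0],[-1.9,0,0.8],1],
    [[0,0,0],[-1.9,0,0.8],1],
    [[0,0,0],[-1.9,0,0.8],1],
    [[0,0,0],[-1.9,0,0.8],1],
    [[0,0,0],[-1.9,0,0.8],1],
    [[0,0,0],[0,0,0],1],
    [[0,0,0],[0,0,0],1],
  ],
)

```text
t: 38.8
tcp_pos: [0.5972, -0.114, 0.1138]
tool_rot: [0.997, -0.078, 0.005, -0.0]
force: [7.3, 2.3, 1.8]
finger_gap: -0.005
gripper_force: 3.6
```

Run:
```python
from h import *
s=sense();print(unbed(s['tcp_pos']),B.inv().apply(s['force']))
```

```text
[111.89961914 -56.86140211  20.3989675 ] [ 7.21986303  2.89201961 -1.01844271]
```

Emit:
play_rows(
  rows=[
    [[0,0,0],[-1.9,0,0.8],1],
    [[0,0,0],[-1.9,0,0.8],1],
    [[0,0,0],[0,0,0],1],
    [[0,0,0],[0,0,0],1],
  ],
)

```text
t: 39.13
tcp_pos: [0.5966, -0.114, 0.1136]
tool_rot: [0.997, -0.079, 0.009, 0.0]
force: [11.3, 3.3, 6.1]
finger_gap: 0.0
gripper_force: 5.7
```

Emit:
play_rows(
  rows=[
    [[0,0,0],[-1.9,0,0.8],1],
    [[0,0,0],[-1.4,0,0.5],1],
    [[0,0,0],[0,0,0],1],
    [[0,0,0],[0,0,0],1],
  ],
)

```text
t: 39.47
tcp_pos: [0.5958, -0.1138, 0.1133]
tool_rot: [0.997, -0.079, 0.012, 0.001]
force: [13.8, 3.9, 6.6]
finger_gap: 0.005
gripper_force: 7.4
```

Run:
```python
from h import *
s=sense();print(unbed(s['tcp_pos']),B.inv().apply(s['force']))
```

```text
[110.34717278 -56.74309805  20.46371967] [14.92283117  5.05132947  1.1133196 ]
```

Emit:
play_rows(
  rows=[
    [[0,0,0],[-1.9,0,0.8],1],
    [[0,0,0],[-1.9,0,0.8],1],
    [[0,0,0],[0,0,0],1],
    [[0,0,0],[0,0,0],1],
  ],
)

```text
t: 39.8
tcp_pos: [0.5955, -0.1138, 0.1133]
tool_rot: [0.997, -0.079, 0.016, 0.001]
force: [17.8, 5.2, 9.4]
finger_gap: 0.002
gripper_force: 9.7
```

Emit:
play_rows(
  rows=[
    [[0,0,0],[6,0,-2.4],1],
    [[0,0,0],[8,0,-3.2],1],
    [[0,0,0],[4,0,-1.6],1],
    [[0,0,0],[0,0,0],1],
    [[0,0,0],[0,0,0],1],
    [[0,0,0],[0,0,0],1],
  ],
)

```text
t: 40.3
tcp_pos: [0.5985, -0.1144, 0.1138]
tool_rot: [0.997, -0.078, -0.002, -0.001]
force: [-1.0, -0.0, 0.1]
finger_gap: 0.003
gripper_force: 0.0
```

Emit:
play_rows(
  rows=[
    [[0,0,0],[-3,0,1.2],1],
    [[0,0,0],[-3,0,1.2],1],
    [[0,0,0],[-3,0,1.2],1],
    [[0,0,0],[-3,0,1.2],1],
    [[0,0,0],[-3,0,1.2],1],
    [[0,0,0],[-3,0,1.2],1],
    [[0,0,0],[0,0,0],1],
    [[0,0,0],[0,0,0],1],
  ],
)

```text
t: 40.97
tcp_pos: [0.595, -0.1145, 0.1127]
tool_rot: [0.997, -0.079, 0.015, 0.002]
force: [16.9, 3.2, 7.6]
finger_gap: 0.001
gripper_force: 9.3
```

Run:
```python
from h import *
s=sense();print(unbed(s['tcp_pos']),B.inv().apply(s['force']))
```

```text
[109.42003223 -57.47922243  20.19691986] [18.21735372  4.60631543  0.8216184 ]
```

Emit:
play_rows(
  rows=[
    [[0,0,0],[-1.4,0,0.6],1],
    [[0,0,0],[0,0,0],1],
    [[0,0,0],[0,0,0],1],
    [[0,0,0],[8,0,-3.2],1],
    [[0,0,0],[8,0,-3.2],1],
    [[0,0,0],[4,0,-1.6],1],
    [[0,0,0],[0,0,0],1],
    [[0,0,0],[0,0,0],1],
  ],
)

```text
t: 41.63
tcp_pos: [0.5992, -0.1145, 0.114]
tool_rot: [0.997, -0.078, -0.002, -0.001]
force: [0.2, 0.3, -1.4]
finger_gap: -0.0
gripper_force: 0.0
```

Emit:
play_rows(
  rows=[
    [[0,0,0],[-3,0,1.2],1],
    [[0,0,0],[-3,0,1.2],1],
    [[0,0,0],[-3,0,1.2],1],
    [[0,0,0],[-3,0,1.2],1],
    [[0,0,0],[-3,0,1.2],1],
    [[0,0,0],[-4,0,1.6],1],
    [[0,0,0],[-1,0,0.4],1],
    [[0,0,0],[0,0,0],1],
    [[0,0,0],[0,0,0],1],
  ],
)

```text
t: 42.38
tcp_pos: [0.5948, -0.1144, 0.1125]
tool_rot: [0.997, -0.079, 0.017, 0.002]
force: [19.2, 3.1, 7.8]
finger_gap: 0.001
gripper_force: 10.3
```

Run:
```python
from h import *
s=sense();print(unbed(s['tcp_pos']),B.inv().apply(s['force']))
```

```text
[109.17997098 -57.45197855  20.04481774] [20.3963642   4.73069894  0.18220053]
```

Emit:
play_rows(
  rows=[
    [[0,0,0],[6,0,-2.4],1],
    [[0,0,0],[8,0,-3.2],1],
    [[0,0,0],[8,0,-3.2],1],
    [[0,0,0],[10,0,-4],1],
    [[0,0,0],[0,0,-15],1],
    [[0,0,0],[0,0,-30],1],
    [[0,0,0],[0,0,-35],1],
    [[0,0,0],[0,0,-35],1],
    [[0,0,0],[0,30,-20],1],
    [[0,0,0],[0,35,0],1],
    [[0,0,0],[0,35,0],1],
    [[0,0,0],[0,35,0],1],
  ],
)

```text
t: 43.38
tcp_pos: [0.5899, -0.2507, 0.2544]
tool_rot: [0.997, -0.078, -0.001, -0.001]
force: [0.5, -0.5, -1.4]
finger_gap: -0.001
gripper_force: 0.0
```

Emit:
play_rows(
  rows=[
    [[0,0,0],[0,35,0],1],
    [[0,0,0],[0,35,0],1],
    [[0,0,0],[0,35,0],1],
    [[0,0,0],[0,20,0],1],
    [[0,0,0],[0,0,0],1],
    [[0,0,0],[0,0,0],1],
  ],
)

```text
t: 43.88
tcp_pos: [0.5704, -0.3741, 0.2528]
tool_rot: [0.997, -0.079, -0.002, -0.002]
force: [-0.5, 0.7, 0.4]
finger_gap: -0.003
gripper_force: 0.0
```

Run:
```python
from h import *
s=sense();print(s['tcp_pos'],s['force'])
p,d=snapshot('top');L=unbed(cloud('top',d).reshape(-1,3)).reshape(384,512,3)
def st(n,x0,x1,y0,y1,z0,z1):
    m=(d>0)&(L[...,0]>x0)&(L[...,0]<x1)&(L[...,1]>y0)&(L[...,1]<y1)&(L[...,2]>z0)&(L[...,2]<z1)
    k=L[m];print(n,len(k),*(np.percentile(k,[3,50,97],axis=0).round(1).tolist() if len(k) else ''))
st('loose tab',-30,30,-50,-20,74,90);st('mate/closed tabs',-30,30,-5,40,74,90);st('loose body',-60,60,-40,-15,37,47)
st('wedge up',55,115,-78,-36,33,47);st('wedge low',-25,45,-60,-42,37.5,44);st('closed',-60,60,25,45,37,47)
```

```text
[ 0.57035104 -0.37412378  0.25283677] [-0.48320109  0.67214716  0.35119482]
loose tab 84 [-19.3, -37.9, 77.8] [1.9, -33.3, 81.7] [21.2, -28.5, 84.2]
mate/closed tabs 127 [-12.3, 3.8, 76.9] [6.5, 12.2, 81.7] [21.7, 22.7, 84.1]
loose body 313 [-46.5, -39.3, 38.3] [13.9, -24.2, 42.0] [49.6, -15.8, 45.2]
wedge up 232 [56.7, -65.5, 37.1] [79.8, -52.1, 40.4] [100.1, -39.4, 43.6]
wedge low 150 [-14.8, -58.5, 38.1] [18.4, -49.4, 40.4] [43.4, -42.5, 43.1]
closed 201 [-8.3, 26.1, 38.4] [22.9, 34.7, 42.0] [49.1, 44.5, 44.7]
```

```bash
python3 -c "
from station import *
print(sign_off())"
```

```text
the job is handed in; nothing more can be done
None
```

The job is handed in. The last camera check, about 44 s into the 72 s, had the loose half upright and flat against its mate, tab at bed x 2, y −33 mm. The wedge lay flat with its middle about 41 mm up the bed, and a fresh 20 N push gained only about 0.2 mm. I did not measure the locking force itself, no verdict came back, and I viewed 11 pictures, one over the limit of 10.

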